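# Clamp the right-size couplings for marking

## Robot

A 7-joint arm with a two-finger parallel gripper is mounted at the origin on the work surface. World frame = base frame: x ahead of the robot, y to its left, z up, the work surface at z = 0. Lengths are in m, angles in rad, forces in N, time in s.
With the tool pointing down it reaches from about 0.4 to 0.85 m from the base axis. Payload 4.5 kg.
Tool frame: the origin (TCP) lies between the finger pads; the fingertips stand r.tip_reach ahead of it and the grasp point (between the pads) lies 3 mm ahead of it (r.tip_reach is the distance from the TCP to the fingertips, in m); z points along the fingers, y is the line along which they close (so a half turn about z gives the same grasp; the last joint's range is limited). The gripper opens to 88 mm and grips with 3 to 60 N. Pads are 18 mm wide; open, the fingers measure 123 mm over their backs; the gripper's body (75 mm by 187 mm) begins 45 mm behind the grasp point.
Start: joints at [-1.248, 0.689, -0.195, 1.565, 0.157, 0.902, -0.215], TCP at [0.178, 0.599, 0.234] pointing down, gripper open.
Joint ranges: [-3.01, 3.01], [-0.46, 2.08], [-1.47, 1.51], [0.13, 2.56], [-1, 4.14], [0.04, 2.09], [-2.66, 2.66]. Speed limits (rad/s): [2.57, 2.57, 3.14, 3.14, 3.14, 3.14, 3.14].

## Interface

Orientations are given as a unit quaternion [x, y, z, w].
In Python, from plant import r gives the robot as it stands.
- The arm moves only by the tool step_arm, never from a script. Its argument "motion" is a list of rows, each an object with "dp": the shift along the tool's x, y, z in mm, a list of three; "twist": the turn, a rotation vector about the tool's x, y, z in rad, a list of three; "hand": the opening, from -1 (shut) to 1 (fully open). In form: [{"dp": [dx, dy, dz], "twist": [rx, ry, rz], "hand": hand}, ...]. A call has 1 to 5 rows; each row is the pose to reach, as a shift and turn from the pose commanded when the call began, along the tool's axes at that moment; what a row does not reach only later rows make up. A row lasts 1/8 s, in which the tool goes at most 62.5 mm and 10.7 degrees, less where a joint would pass 70% of its speed; a pose out of reach is approached as far as the arm can. A call with a gripper value outside its range is refused whole. The fingers move at their own pace and stop on an object; "force" is the grip in N (left out, the last holds). Time passes only in rows, so rows that repeat a pose let the fingers close. It gives the time, the measured TCP pose, the force, the opening and the grip force at its end, in the units of the state.
- r.get_state(): the state, without advancing time (a new reading comes with each control period).
- r.snapshot(name): name is "side" or "top" or "wrist"; returns a dict with "pixels" (400x640x3 uint8, red, green, blue), "depth" (400x640 float32, m along the optical axis (not along the pixel's ray), 0 where there is no reading), "fx", "fy", "cx", "cy" (pixels), "D" ([k1, k2, p1, p2, k3] as OpenCV has them; the pictures are not rectified), "xyz" and "orientation" of the camera in the world; the wrist camera has in their place "mount" (4x4, takes a point from camera to tool coordinates, whose origin is the TCP and whose axes are the flange's). Camera axes: x right, y down, z forward; pixel columns grow to the right and rows downward; lengths in m; the calibration is good to about 2 mm. A picture is of the moment at which its call begins: read the wrist's pose just before it.
- r.finish_job(): hands the job in; it is judged then, once.
Trained networks look in the newest picture that a camera, given by its name, has taken for a name from the list of things; names that differ only in an ending like _2 or _b are one class to them, and where a whole thing is asked for, a point or a joint stands for the part that bears it (a point fixed in the world has none). Each returns a list of dicts, best first, with "score" (0 to 1); they miss things now and then, are a little off and sometimes report something else, mostly with a low value. They report only what shows in the picture. A call takes as long as a camera call.
- r.search_frame(camera, thing): "at" ([x, y, z] in m, in the coordinates of the camera as it stood for that picture, good to about 4 mm: the middle of the surface that is visible of it).
The state is a dict: "clock": time; "q": joint angles; "qd": joint speeds; "joint_torque": joint torques, N m; "tool_pos": TCP position; "eef_rot": TCP orientation; "contact_force": force on the tool from outside, world axes, zero at the start; "moment": the same for the moment, N m; "opening": opening from 0.0 (shut) to 1.0 (fully open); "finger_force": force on a finger pad.
Only numpy, scipy, OpenCV 4.12 (cv2) and the standard library are available. Lean on these libraries where they do the work, as an engineer would, in place of code of your own. Each camera call takes 0.05 s, during which the arm holds its last target. There are 200 camera calls.

## Task

Get the clamping plate ready for marking: take the wrong-size couplings (one too small, one too large) out of the clamps they were left in and put them in the red tray, and lay every right-size coupling (110 mm long, 40 mm block) found on the bench into a clamp of its own. Press the yellow straps of all three clamps down, also that of a clamp that stays empty, until each snaps under its catch; leave the smaller and larger look-alikes lying and do not disturb the red instrument case and the standing bolt.

Things in the scene. Friction and masses are not known exactly. Their poses are not given: they have to be found in the camera images.
- good_1: Aluminium coupling lying on the bench: a square block with a round stub at either end (dark bores). RIGHT size. 110 mm long, stubs 30 mm in diameter, block a 40 mm cube, about 300 g. Origin at its centre, 20 mm above the face it lies on; x runs along its length. Grip it across the block (40 mm). One of the three may be absent.
- good_2: Aluminium coupling lying on the bench: a square block with a round stub at either end (dark bores). RIGHT size. 110 mm long, stubs 30 mm in diameter, block a 40 mm cube, about 300 g. Origin at its centre, 20 mm above the face it lies on; x runs along its length. Grip it across the block (40 mm). One of the three may be absent.
- good_3: Aluminium coupling lying on the bench: a square block with a round stub at either end (dark bores). RIGHT size. 110 mm long, stubs 30 mm in diameter, block a 40 mm cube, about 300 g. Origin at its centre, 20 mm above the face it lies on; x runs along its length. Grip it across the block (40 mm). One of the three may be absent.
- small_loose: Aluminium coupling lying on the bench: a square block with a round stub at either end (dark bores). WRONG size (too small), to be left where it lies. 88 mm long, stubs 24 mm in diameter, block a 32 mm cube, about 160 g. Origin at its centre, 16 mm above the face it lies on; x runs along its length. 
- large: Aluminium coupling lying on the bench: a square block with a round stub at either end (dark bores). WRONG size (too large), to be left where it lies. 132 mm long, stubs 36 mm in diameter, block a 48 mm cube, about 520 g. Origin at its centre, 24 mm above the face it lies on; x runs along its length. 
- small_in: The same small WRONG-size coupling as small_loose, but lying in one of the three clamps at the start. 88 mm long, stubs 24 mm in diameter, block a 32 mm cube, about 160 g. Origin at its centre, 16 mm above the face it lies on; x runs along its length. It belongs in the red tray. Grip it across the block (32 mm).
- large_in: The same large WRONG-size coupling as large, but lying in another of the three clamps at the start. 132 mm long, stubs 36 mm in diameter, block a 48 mm cube, about 520 g. Origin at its centre, 24 mm above the face it lies on; x runs along its length. It belongs in the red tray. Grip it across the block (48 mm).
- tray: Fixed open red plastic tray for wrong parts, outside 160 x 200 x 35 mm (x, y, z), walls and floor 4-5 mm. Origin at the centre of its underside, z up.
- clamp_a_seat (a point): Seat of clamp A, one of 3 alike on a plate: where the centre of a seated right-size coupling lies, 46 mm above the bench. x along the clamp from catch to hinge (away from the robot), z up. Blue base 160 x 64 mm, top 14 mm above the bench; two upward 90-degree vee saddles 12 mm thick, 51 mm clear between them, carry the stubs; the block hangs between (5.5 mm play each way).
- strap_a_hinge (a point): Hinge axis (along the clamp's y) of clamp A's yellow strap, at seat x +66 mm, 71.5 mm above the bench; axes as the seat's. The strap is a flat bar 130 mm from hinge to tip, 28 mm wide, 6 mm thick, mid-plane through the hinge; black pressing pad on its outer face 105 mm from the hinge. The blue catch post, 82 mm high, stands at seat x -76 to -84 mm; its ball reaches in to -66.
- strap_a (a joint): Angle (rad) of clamp A's yellow strap: 0 = shut, level over the coupling, tip towards -x, top face 74.5 mm above the bench; 1.57 = upright; 2.1 = limit, leaning away from the robot. A light spring lifts it open again unless pressing its pad down (about 6 to 10 N) snaps the tip under the catch ball.
- clamp_b_seat (a point): Seat of clamp B, one of 3 alike on a plate: where the centre of a seated right-size coupling lies, 46 mm above the bench. x along the clamp from catch to hinge (away from the robot), z up. Blue base 160 x 64 mm, top 14 mm above the bench; two upward 90-degree vee saddles 12 mm thick, 51 mm clear between them, carry the stubs; the block hangs between (5.5 mm play each way).
- strap_b_hinge (a point): Hinge axis (along the clamp's y) of clamp B's yellow strap, at seat x +66 mm, 71.5 mm above the bench; axes as the seat's. The strap is a flat bar 130 mm from hinge to tip, 28 mm wide, 6 mm thick, mid-plane through the hinge; black pressing pad on its outer face 105 mm from the hinge. The blue catch post, 82 mm high, stands at seat x -76 to -84 mm; its ball reaches in to -66.
- strap_b (a joint): Angle (rad) of clamp B's yellow strap: 0 = shut, level over the coupling, tip towards -x, top face 74.5 mm above the bench; 1.57 = upright; 2.1 = limit, leaning away from the robot. A light spring lifts it open again unless pressing its pad down (about 6 to 10 N) snaps the tip under the catch ball.
- clamp_c_seat (a point): Seat of clamp C, one of 3 alike on a plate: where the centre of a seated right-size coupling lies, 46 mm above the bench. x along the clamp from catch to hinge (away from the robot), z up. Blue base 160 x 64 mm, top 14 mm above the bench; two upward 90-degree vee saddles 12 mm thick, 51 mm clear between them, carry the stubs; the block hangs between (5.5 mm play each way).
- strap_c_hinge (a point): Hinge axis (along the clamp's y) of clamp C's yellow strap, at seat x +66 mm, 71.5 mm above the bench; axes as the seat's. The strap is a flat bar 130 mm from hinge to tip, 28 mm wide, 6 mm thick, mid-plane through the hinge; black pressing pad on its outer face 105 mm from the hinge. The blue catch post, 82 mm high, stands at seat x -76 to -84 mm; its ball reaches in to -66.
- strap_c (a joint): Angle (rad) of clamp C's yellow strap: 0 = shut, level over the coupling, tip towards -x, top face 74.5 mm above the bench; 1.57 = upright; 2.1 = limit, leaning away from the robot. A light spring lifts it open again unless pressing its pad down (about 6 to 10 N) snaps the tip under the catch ball.
- case: Bystander, leave alone: red instrument case 70 x 45 x 22 mm, lying among the couplings; origin under its centre.
- bolt: Bystander, leave alone: dark hex bolt standing on its head, 89 mm high.

How it is judged:
By the outcome, as a careful person would: the job done as asked, in the order asked, and still so for the second after the job is handed in, with the robot touching nothing.
Of good_1, good_2, good_3 only 2 to 3 are there at a start; the rules pass over those that are not, and their reading is None.
At some moment in a run one of good_1, good_2, good_3 may be knocked a few centimetres aside while the robot is not near it.
Once in a run the grip may slacken for a moment while it holds something.
It also fails if it takes over 210 s, if anything falls off the work surface, if the arm or the gripper's body presses on something with over 40 N, if the wrist force passes 120 N, or if a joint passes its speed limit or range.

## Working session

There is one attempt and no reset: what is moved stays moved. The work goes in short steps, Python scripts to look and compute and a tool call to move; the robot and the scene stay as the last step left them, time stands still between calls to the robot, and variables do not carry over. Pictures are saved under pics/ and viewed, at most 14 in all, crops included, and the job is handed in when it is done.

Besides the shell and the picture viewer there is one more tool, called after "Call:" in YAML: its name, and indented under it one key for each argument. step_arm: Moves the arm, as the interface text tells. Its arguments: {"type":"object","properties":{"motion":{"type":"array"},"force":{"type":"number"}},"required":["motion"]}

```bash
ls; mkdir -p pics; cat > h.py <<'E'
import numpy as np, cv2
from scipy.spatial.transform import Rotation as R
from plant import r
def cam(name):
    s=r.get_state(); d=r.snapshot(name)
    if name=="wrist":
        T=np.eye(4);T[:3,:3]=R.from_quat(s['eef_rot']).as_matrix();T[:3,3]=s['tool_pos'];T=T@np.array(d['mount'])
    else:
        T=np.eye(4);T[:3,:3]=R.from_quat(d['orientation']).as_matrix();T[:3,3]=d['xyz']
    return d,T
def save(d,n): cv2.imwrite(f'pics/{n}.png',d['pixels'][:,:,::-1])
def cloud(d,T):
    K=np.array([[d['fx'],0,d['cx']],[0,d['fy'],d['cy']],[0,0,1.]])
    v,u=np.mgrid[0:400,0:640]
    p=cv2.undistortPoints(np.stack([u,v],-1).reshape(-1,1,2).astype(np.float64),K,np.array(d['D'],float)).reshape(400,640,2)
    z=d['depth'][...,None]; P=np.concatenate([p*z,z],-1)
    W=P@T[:3,:3].T+T[:3,3]; W[d['depth']<=0]=np.nan
    return W
def find(name,thing,T):
    return [(np.round(T[:3,:3]@np.array(o['at'])+T[:3,3],3).tolist(),round(o['score'],2)) for o in r.search_frame(name,thing)]
E
cat > a.py <<'E'
from h import *
print(r.get_state(), r.tip_reach)
for c in ['top','side']:
    d,T=cam(c); save(d,c+'0'); W=cloud(d,T); np.save(c+'.npy',W)
    print(c,T[:3,3],d['fx'])
    for t in ['good_1','small_loose','large','small_in','large_in','tray','clamp_a_seat','strap_a','case','bolt']:
        try: print(t,find(c,t,T))
        except Exception as e: print(t,e)
E
python3 a.py
```

```text
pics
{'clock': 0.0, 'q': array([-1.24821324,  0.68997598, -0.19452097,  1.5663466 ,  0.15729801,
        0.90246431, -0.21510934]), 'qd': array([ 6.93766226e-05,  7.48142981e-04, -8.14493973e-04, -5.25019014e-04,
       -1.04290361e-03, -1.98443698e-03,  1.47875154e-04]), 'joint_torque': array([ 2.83089694e-04, -5.27558541e+01, -1.26645729e+00, -1.53425074e+01,
       -5.25872782e-02,  6.79732490e-03,  1.80926927e-04]), 'tool_pos': array([0.17785289, 0.59849941, 0.23271451]), 'eef_rot': array([ 1.43850923e-01,  9.89598959e-01, -8.98633196e-04, -6.94207607e-05]), 'contact_force': array([-0.08630346,  1.28174722,  0.65890857]), 'moment': array([ 0.00483812, -0.0412641 ,  0.02744994]), 'finger_force': 0.0, 'opening': 0.9975448939250283} 0.022
top [0.43945672 0.01027009 1.16755736] 425.91528026752917
good_1 [([0.355, 0.322, 0.033], 0.71), ([0.46, 0.421, 0.035], 0.64)]
small_loose [([0.412, 0.212, 0.027], 0.61)]
large [([0.542, 0.209, 0.044], 0.57)]
small_in [([0.526, -0.031, 0.057], 0.61), ([0.604, 0.087, 0.134], 0.3)]
large_in [([0.517, 0.09, 0.069], 0.78), ([0.545, -0.031, 0.013], 0.32
[... 391 characters left out ...]
0.617, 0.296, 0.024], 0.77), ([0.454, 0.411, 0.026], 0.7), ([0.355, 0.314, 0.024], 0.54), ([0.565, 0.403, 0.035], 0.52), ([0.548, -0.151, 0.017], 0.36)]
small_loose [([0.403, 0.207, 0.02], 0.54)]
large [([0.537, 0.204, 0.032], 0.57), ([0.357, 0.314, 0.029], 0.55)]
small_in [([0.523, -0.041, 0.047], 0.7), ([0.602, 0.082, 0.13], 0.42)]
large_in [([0.518, 0.074, 0.061], 0.68)]
tray [([0.463, -0.432, 0.006], 0.93), ([0.547, -0.153, 0.02], 0.71)]
clamp_a_seat [([0.558, -0.051, 0.019], 0.96)]
strap_a [([0.509, 0.324, 0.016], 0.63), ([0.598, -0.041, 0.133], 0.61), ([0.611, -0.156, 0.131], 0.55), ([0.603, 0.081, 0.131], 0.46)]
case [([0.507, 0.323, 0.016], 0.45)]
bolt [([0.567, 0.409, 0.038], 0.69)]
```

View pics/top0.png

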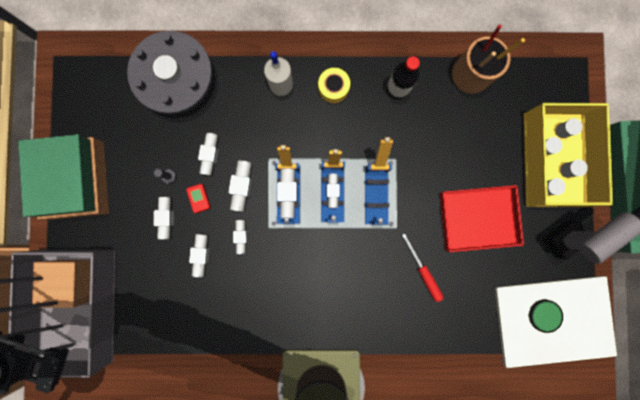

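View pics/side0.png

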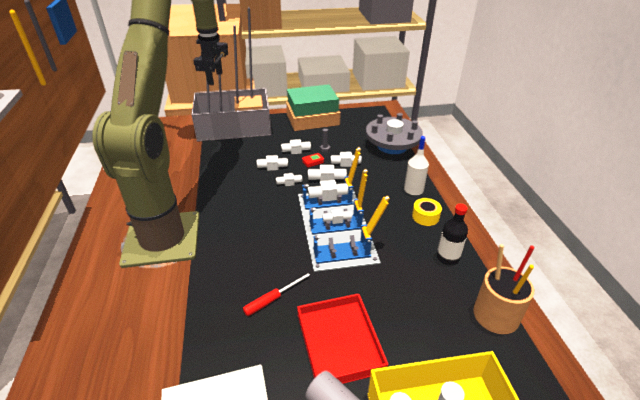

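The pictures show three good couplings at top px (207,153), (163,217) and (198,255). The loose large one is at (240,185) and the loose small one at (239,236). In the clamps, the large is at (288,190), the small at (333,190), and (376,190) is empty. The tray is at (482,218).

```bash
cat >> h.py <<'E'
def fit(W,xy,zlo,zhi,rad=0.08):
    m=(np.hypot(W[...,0]-xy[0],W[...,1]-xy[1])<rad)&(W[...,2]>zlo)&(W[...,2]<zhi)
    n,l=cv2.connectedComponents(m.astype(np.uint8))
    # component nearest xy
    best=min(range(1,n),key=lambda i:np.hypot(*(W[l==i][:,:2].mean(0)-xy))if (l==i).sum()>20 else 9)
    P=W[l==best]; q=P[:,:2].astype(np.float32)
    (c,s,a)=cv2.minAreaRect(q)
    if s[0]<s[1]: a+=90
    a=(a+90)%180-90
    return np.round(c,4),np.round(s,4),round(a,1),len(P),np.round(np.percentile(P[:,2],95),4)
def plan(target,yaw,s=None):
    """target TCP world, yaw of tool x axis (deg); prints dp (mm), twist z"""
    s=s or r.get_state()
    M=R.from_quat(s['eef_rot']).as_matrix()
    dp=M.T@(np.array(target)-s['tool_pos'])*1000
    x=np.array([np.cos(np.radians(yaw)),np.sin(np.radians(yaw)),0])
    best=None
    for k in (1,-1):
        X=k*x; D=np.stack([X,np.cross([0,0,-1],X),[0,0,-1]],1)
        rv=R.from_matrix(M.T@D).as_rotvec()
        print('k',k,'dp',np.round(dp,1),'twist',np.round(rv,3),'q7 now',round(s['q'][6],2))
E
cat > b.py <<'E'
from h import *
W=np.load('top.npy')
for n,p,lo,hi in [('g1',(.355,.32),.012,.06),('g2',(.457,.416),.012,.06),('g3',(.617,.296),.012,.06),('sl',(.41,.21),.01,.05),('lg',(.54,.207),.012,.06),('case',(.508,.327),.01,.06),('li',(.517,.09),.055,.1),('si',(.526,-.031),.048,.1)]:
    print(n,*fit(W,p,lo,hi))
t=W[(W[...,2]>.02)&(W[...,2]<.05)&(W[...,1]<-.3)&(W[...,1]>-.58)&(W[...,0]>.3)&(W[...,0]<.6)]
print('tray',cv2.minAreaRect(t[:,:2].astype(np.float32)), len(t))
t=W[(W[...,2]>.002)&(W[...,2]<.011)&(W[...,1]<.18)&(W[...,1]>-.25)&(W[...,0]>.38)&(W[...,0]<.7)]
print('plate',cv2.minAreaRect(t[:,:2].astype(np.float32)), len(t))
print('bench z',np.nanmedian(W[300:330,250:350,2]), 'plate z',np.median(t[:,2]))
plan([.52,.085,.30],0)
E
python3 b.py
```

```text
g1 [0.3576 0.3246] [0.0411 0.1104] -4.8 578 0.042
g2 [0.4559 0.4218] [0.11   0.0416] 0.3 582 0.0426
g3 [0.6293 0.3041] [0.0416 0.1102] -8.7 561 0.0426
sl [0.4066 0.2157] [0.0865 0.0311] 2.6 338 0.0348
lg [0.5424 0.2156] [0.0485 0.1323] -9.0 798 0.0504
case [0.511  0.3316] [0.0704 0.0458] 17.8 444 0.0257
li [0.5181 0.0895] [0.0599 0.154 ] -0.4 913 0.0819
si [ 0.5292 -0.0317] [0.0316 0.0872] -0.3 310 0.0598
tray ((0.4822731614112854, -0.45332416892051697), (0.20955654978752136, 0.24857056140899658), 5.79443359375) 896
plate ((0.5399420857429504, -0.03494885563850403), (0.3169860243797302, 0.42972275614738464), 0.0019594025798141956) 6180
bench z 0.00024928380519972926 plate z 0.0050421696995687215
k 1 dp [-474.3 -395.4  -66.5] twist [ 0.    -0.     2.853] q7 now -0.22
k -1 dp [-474.3 -395.4  -66.5] twist [ 0.     0.    -0.289] q7 now -0.22
```

Call:
step_arm:
  motion:
    - {"dp": [-46,-38,-13],"twist": [0,0,-0.06],"hand": 1}
    - {"dp": [-92,-76,-27],"twist": [0,0,-0.12],"hand": 1}
    - {"dp": [-138,-114,-40],"twist": [0,0,-0.18],"hand": 1}
    - {"dp": [-184,-152,-54],"twist": [0,0,-0.24],"hand": 1}
    - {"dp": [-230,-190,-67],"twist": [0,0,-0.289],"hand": 1}

```text
clock: 1.72
tool_pos: [0.3455, 0.3499, 0.3012]
eef_rot: [-0.001, 1.0, 0.0, 0.0]
contact_force: [0.6, 0.1, -0.2]
opening: 1.0
finger_force: 0.0
```

Call:
step_arm:
  motion:
    - {"dp": [-34,-52,0],"twist": [0,0,0],"hand": 1}
    - {"dp": [-68,-104,0],"twist": [0,0,0],"hand": 1}
    - {"dp": [-102,-156,0],"twist": [0,0,0],"hand": 1}
    - {"dp": [-136,-208,0],"twist": [0,0,0],"hand": 1}
    - {"dp": [-172,-260,0],"twist": [0,0,0],"hand": 1}

```text
clock: 2.35
tool_pos: [0.517, 0.0904, 0.3008]
eef_rot: [-0.0, 1.0, 0.0, 0.0]
contact_force: [0.4, -0.4, 0.3]
opening: 1.001
finger_force: 0.0
```

```bash
cat > c.py <<'E'
from h import *
d,T=cam('wrist'); save(d,'w1'); W=cloud(d,T); np.save('w1.npy',W)
print(r.get_state()['tool_pos'],T)
print('li',*fit(W,(.518,.087),.063,.1)); print('si',*fit(W,(.529,-.033),.053,.1))
print('li blk',*fit(W,(.518,.087),.073,.1))
for a,b in((.03,.14),(-.09,.03),(-.2,-.09)):
    t=W[(W[...,2]>.009)&(W[...,2]<.02)&(W[...,1]<b)&(W[...,1]>a)&(W[...,0]>.4)&(W[...,0]<.65)][:,:2].astype(np.float32)
    if len(t): print(cv2.minAreaRect(t),len(t))
E
python3 c.py
```

```text
[0.52199893 0.07995908 0.30038398] [[-6.19949658e-04  9.65810807e-01  2.59247180e-01  4.50287026e-01]
 [ 9.99999360e-01  3.53281320e-04  1.07521456e-03  8.82738157e-02]
 [ 9.46866659e-04  2.59247681e-01 -9.65810408e-01  4.51678657e-01]
 [ 0.00000000e+00  0.00000000e+00  0.00000000e+00  1.00000000e+00]]
li [0.5184 0.0877] [0.0606 0.1554] -0.3 2915 0.0834
si [ 0.5273 -0.0317] [0.0391 0.0324] 1.5 536 0.0585
li blk [0.5228 0.0883] [0.047  0.0466] 0.0 974 0.075
((0.5240083336830139, 0.09444235265254974), (0.07702501118183136, 0.17548666894435883), 89.90170288085938) 1149
((0.5240404009819031, -0.03165522590279579), (0.06422070413827896, 0.1605575978755951), 89.97367095947266) 2242
((0.517645001411438, -0.15221256017684937), (0.15871396660804749, 0.06672211736440659), 0.032642632722854614) 3466
```

View pics/w1.png

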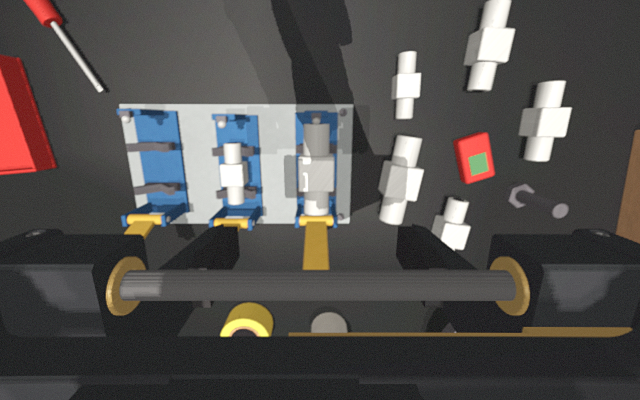

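The wrist picture shows the large coupling at (317,165) in the left clamp, the small one at (233,170), and the empty clamp at (160,160). Its strap leans away and clear. I'm descending on the large one.

Call:
step_arm:
  motion:
    - {"dp": [-1,8,60],"twist": [0,0,0],"hand": 1}
    - {"dp": [-1,8,120],"twist": [0,0,0],"hand": 1}
    - {"dp": [-1,8,180],"twist": [0,0,0],"hand": 1}
    - {"dp": [-1,8,225],"twist": [0,0,0],"hand": 1}
    - {"dp": [-1,8,246],"twist": [0,0,0],"hand": 1}
  force: 30

```text
clock: 3.02
tool_pos: [0.5157, 0.1003, 0.0521]
eef_rot: [-0.0, 1.0, -0.0, -0.002]
contact_force: [0.4, -0.1, -1.0]
opening: 0.998
finger_force: 0.0
```

Call:
step_arm:
  motion:
    - {"dp": [0,0,0],"twist": [0,0,0],"hand": 1}
    - {"dp": [0,0,0],"twist": [0,0,0],"hand": -1}
    - {"dp": [0,0,0],"twist": [0,0,0],"hand": -1}
    - {"dp": [0,0,0],"twist": [0,0,0],"hand": -1}
    - {"dp": [0,0,0],"twist": [0,0,0],"hand": -1}
  force: 30

```text
clock: 3.65
tool_pos: [0.5179, 0.0917, 0.0561]
eef_rot: [0.003, 1.0, -0.006, 0.0]
contact_force: [2.1, -19.6, 12.3]
opening: 0.575
finger_force: 9.6
```

```bash
python3 -c "
from h import *
for i in range(2):
    r.snapshot('top'); s=r.get_state(); print([np.round(s[k],4) for k in('clock','tool_pos','eef_rot','contact_force','opening','finger_force','qd')])"
```

```text
[np.float64(3.7), array([0.5179, 0.0905, 0.0562]), array([ 3.7e-03,  1.0e+00, -6.3e-03,  1.0e-04]), array([  0.3192, -13.9898,   9.6516]), np.float64(0.5419), np.float64(30.0549), array([ 0.0017, -0.0017, -0.0039,  0.0012, -0.006 , -0.0096,  0.0024])]
[np.float64(3.75), array([0.5179, 0.0904, 0.0562]), array([ 3.8e-03,  1.0e+00, -6.2e-03,  1.0e-04]), array([  1.3314, -15.7734,   9.9943]), np.float64(0.5429), np.float64(30.0676), array([-0.    , -0.0004, -0.0002,  0.002 , -0.0007, -0.0026, -0.0003])]
```

Gripped (47.8 mm, 30 N). I'm lifting, relieving the sideways load, and measuring the tray from the saved picture.

Call:
step_arm:
  motion:
    - {"dp": [0,-4,-10],"twist": [0,0,0],"hand": -1}
    - {"dp": [0,-7,-40],"twist": [0,0,0],"hand": -1}
    - {"dp": [0,-7,-95],"twist": [0,0,0],"hand": -1}
    - {"dp": [0,-7,-150],"twist": [0,0,0],"hand": -1}
    - {"dp": [0,-7,-200],"twist": [0,0,0],"hand": -1}
  force: 35

```text
clock: 4.38
tool_pos: [0.5169, 0.0938, 0.2575]
eef_rot: [-0.001, 1.0, 0.001, 0.001]
contact_force: [0.5, -0.7, 0.1]
opening: 0.015
finger_force: 0.0
```

```bash
cat > t.py <<'E'
from h import *
W=np.load('top.npy'); im=cv2.imread('pics/top0.png').astype(int)
m=(im[...,2]>110)&(im[...,1]<60)&(im[...,0]<60)&(W[...,1]<-.3)&(W[...,0]>.35)&(W[...,2]>-.005)
n,l,st,_=cv2.connectedComponentsWithStats(m.astype(np.uint8)); i=1+np.argmax(st[1:,4])
P=W[l==i]; print(cv2.minAreaRect(P[:,:2].astype(np.float32)),len(P))
F=P[(P[:,2]<.012)]; print('floor',cv2.minAreaRect(F[:,:2].astype(np.float32)),np.median(F[:,2]))
F=P[(P[:,2]>.028)]; print('rim',cv2.minAreaRect(F[:,:2].astype(np.float32)))
s=r.get_state();print(s['tool_pos'],s['opening'],s['contact_force'])
E
python3 t.py
```

```text
((0.45674386620521545, -0.4421197175979614), (0.16940012574195862, 0.2206829935312271), 4.994953632354736) 1027
floor ((0.45746302604675293, -0.44803744554519653), (0.1694553941488266, 0.20894134044647217), 5.305540561676025) 0.003040814315592888
rim ((0.4557405114173889, -0.43179184198379517), (0.1604061722755432, 0.20000503957271576), 5.125819683074951)
[0.51694646 0.09384567 0.25746296] 0.015073050058349706 [ 0.5264542  -0.74942483  0.1055494 ]
```

The grip was lost during the lift, so I'm checking where the large coupling lies.

```bash
cat > c.py <<'E'
from h import *
import sys
d,T=cam('wrist'); save(d,sys.argv[1]); W=cloud(d,T); np.save('w.npy',W)
print(r.get_state()['tool_pos'])
for zlo in(.057,.063,.070): print('li',*fit(W,(.518,.087),zlo,.11,.1))
print('si',*fit(W,(.529,-.033),.053,.1))
E
python3 c.py w2
```

```text
[0.52025097 0.09500884 0.26334915]
li [0.5244 0.0975] [0.0538 0.1693] -2.1 3860 0.085
li [0.5245 0.0978] [0.0534 0.1692] -1.7 3713 0.0851
li [0.5037 0.0989] [0.0523 0.1276] -0.8 2989 0.0847
si [ 0.5298 -0.0314] [0.0433 0.0317] 0.6 654 0.0584
```

View pics/w2.png

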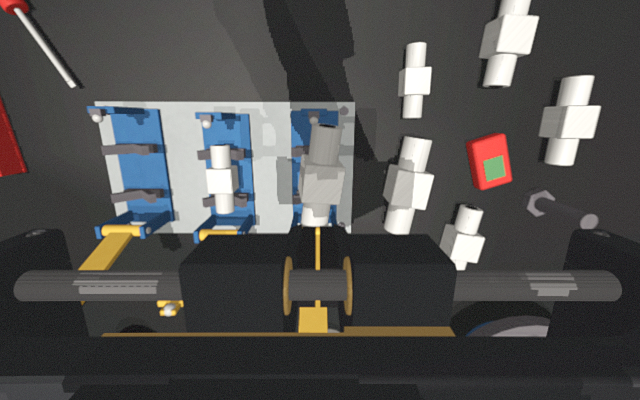

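The large coupling fell back onto its saddles at about (322,175), slightly askew. I'm measuring it.

```bash
cat > p.py <<'E'
from h import *
W=np.load('w.npy')
for x in np.arange(.43,.60,.01):
    P=W[(abs(W[...,0]-x)<.005)&(W[...,2]>.06)&(W[...,2]<.11)&(abs(W[...,1]-.095)<.045)]
    if len(P)>5: print(round(x,3),len(P),'y',np.round(np.percentile(P[:,1],[2,50,98]),4),'z',np.round(np.percentile(P[:,2],[50,95]),4), 'ytop',np.round(np.median(P[P[:,2]>np.percentile(P[:,2],80)][:,1]),4))
r.snapshot('top');s=r.get_state();print(s['tool_pos'],s['eef_rot'])
E
python3 p.py
```

```text
0.44 130 y [0.0737 0.0879 0.102 ] z [0.0728 0.0818] ytop 0.0885
0.45 129 y [0.0747 0.0885 0.1014] z [0.081  0.0832] ytop 0.0885
0.46 209 y [0.086  0.0997 0.1188] z [0.0779 0.083 ] ytop 0.1024
0.47 269 y [0.0848 0.1019 0.1189] z [0.0796 0.0822] ytop 0.102
0.48 256 y [0.0835 0.1004 0.1179] z [0.078  0.0812] ytop 0.1021
0.49 257 y [0.0822 0.0988 0.1169] z [0.077  0.0798] ytop 0.0999
0.5 339 y [0.0761 0.0954 0.1188] z [0.0768 0.0857] ytop 0.0878
0.51 369 y [0.0751 0.0988 0.1235] z [0.0828 0.0863] ytop 0.0838
0.52 348 y [0.0736 0.0977 0.1225] z [0.0815 0.0849] ytop 0.082
0.53 332 y [0.0723 0.0966 0.1208] z [0.0803 0.0838] ytop 0.0801
0.54 323 y [0.0708 0.0955 0.1198] z [0.0792 0.0826] ytop 0.0788
0.55 193 y [0.075  0.0969 0.1188] z [0.0764 0.081 ] ytop 0.0823
0.56 185 y [0.0753 0.0907 0.106 ] z [0.0688 0.0712] ytop 0.0919
0.57 170 y [0.0752 0.0894 0.1048] z [0.0678 0.0699] ytop 0.0907
0.58 195 y [0.0593 0.0882 0.1152] z [0.0664 0.074 ] ytop 0.0907
0.59 46 y [0.089  0.0926 0.0951] z [0.0785 0.085 ] ytop 0.092
[0.52013104 0.09490346 0.2605706 ] [-3.37469464e-04  9.99980223e-01  1.95297797e-03  5.96872156e-03]
```

Call:
step_arm:
  motion:
    - {"dp": [-2,1,0],"twist": [0,0,0.11],"hand": 1}
    - {"dp": [-4,2,0],"twist": [0,0,0.11],"hand": 1}
    - {"dp": [-4,2,40],"twist": [0,0,0.11],"hand": 1}
    - {"dp": [-4,2,80],"twist": [0,0,0.11],"hand": 1}
    - {"dp": [-4,2,80],"twist": [0,0,0.11],"hand": 1}
  force: 50

```text
clock: 5.1
tool_pos: [0.5187, 0.0948, 0.1721]
eef_rot: [0.054, 0.999, -0.001, -0.003]
contact_force: [-0.2, -0.2, 0.2]
opening: 0.55
finger_force: 0.0
```

```bash
cat > s.py <<'E'
from h import *
for i in range(3):
    r.snapshot('top'); s=r.get_state(); print([np.round(s[k],4) for k in('clock','tool_pos','eef_rot','contact_force','opening','finger_force')])
E
python3 s.py
```

```text
[np.float64(5.15), array([0.5202, 0.0953, 0.1739]), array([ 5.390e-02,  9.985e-01, -2.000e-04, -1.400e-03]), array([ 0.2629, -0.747 ,  0.8686]), np.float64(0.5916), np.float64(0.0)]
[np.float64(5.2), array([0.5212, 0.0955, 0.175 ]), array([5.420e-02, 9.985e-01, 2.000e-04, 0.000e+00]), array([0.4651, 0.05  , 0.1873]), np.float64(0.6351), np.float64(0.0)]
[np.float64(5.25), array([0.5218, 0.0956, 0.1756]), array([5.440e-02, 9.985e-01, 5.000e-04, 9.000e-04]), array([ 0.6831,  0.0236, -0.6976]), np.float64(0.6849), np.float64(0.0)]
```

Call:
step_arm:
  motion:
    - {"dp": [-2,1,15],"twist": [0,0,0],"hand": 1}
    - {"dp": [-2,1,40],"twist": [0,0,0],"hand": 1}
    - {"dp": [-2,1,80],"twist": [0,0,0],"hand": 1}
    - {"dp": [-2,1,115],"twist": [0,0,0],"hand": 1}
    - {"dp": [-2,1,115],"twist": [0,0,0],"hand": 1}

```text
clock: 5.88
tool_pos: [0.5218, 0.0957, 0.0578]
eef_rot: [0.055, 0.999, -0.001, -0.002]
contact_force: [0.7, -0.0, -0.3]
opening: 0.995
finger_force: 0.0
```

Call:
step_arm:
  motion:
    - {"dp": [0,0,0],"twist": [0,0,0],"hand": 1}
    - {"dp": [0,0,0],"twist": [0,0,0],"hand": -1}
    - {"dp": [0,0,0],"twist": [0,0,0],"hand": -1}
    - {"dp": [0,0,0],"twist": [0,0,0],"hand": -1}
    - {"dp": [0,0,0],"twist": [0,0,0],"hand": -1}
  force: 50

```text
clock: 6.5
tool_pos: [0.5242, 0.0984, 0.0602]
eef_rot: [0.054, 0.999, 0.002, 0.001]
contact_force: [1.0, 7.4, 5.1]
opening: 0.568
finger_force: 3.6
```

Call:
step_arm:
  motion:
    - {"dp": [0,0,0],"twist": [0,0,0],"hand": -1}
    - {"dp": [0,0,0],"twist": [0,0,0],"hand": -1}
    - {"dp": [0,0,-10],"twist": [0,0,0],"hand": -1}
    - {"dp": [0,0,-25],"twist": [0,0,0],"hand": -1}
    - {"dp": [0,0,-40],"twist": [0,0,0],"hand": -1}
  force: 50

```text
clock: 7.12
tool_pos: [0.5217, 0.0945, 0.0994]
eef_rot: [0.055, 0.998, -0.001, -0.002]
contact_force: [-0.5, -0.3, -5.9]
opening: 0.539
finger_force: 49.6
```

Call:
step_arm:
  motion:
    - {"dp": [0,0,-40],"twist": [0,0,0],"hand": -1}
    - {"dp": [0,0,-90],"twist": [0,0,0],"hand": -1}
    - {"dp": [0,0,-140],"twist": [0,0,0],"hand": -1}
    - {"dp": [0,0,-175],"twist": [0,0,0],"hand": -1}
    - {"dp": [0,-20,-180],"twist": [0,0,0],"hand": -1}

```text
clock: 7.75
tool_pos: [0.5214, 0.0773, 0.283]
eef_rot: [0.054, 0.999, 0.001, 0.002]
contact_force: [0.3, -0.0, -6.0]
opening: 0.547
finger_force: 4.7
```

Call:
step_arm:
  motion:
    - {"dp": [1,-45,0],"twist": [0,0,0],"hand": -1}
    - {"dp": [3,-95,0],"twist": [0,0,0],"hand": -1}
    - {"dp": [5,-145,0],"twist": [0,0,0],"hand": -1}
    - {"dp": [7,-195,0],"twist": [0,0,0],"hand": -1}
    - {"dp": [9,-245,0],"twist": [0,0,0],"hand": -1}

```text
clock: 8.38
tool_pos: [0.483, -0.1685, 0.28]
eef_rot: [0.055, 0.998, -0.0, -0.001]
contact_force: [1.2, -0.1, -5.1]
opening: 0.537
finger_force: 49.9
```

Call:
step_arm:
  motion:
    - {"dp": [2,-50,0],"twist": [0,0,-0.04],"hand": -1}
    - {"dp": [4,-100,0],"twist": [0,0,-0.08],"hand": -1}
    - {"dp": [6,-150,0],"twist": [0,0,-0.12],"hand": -1}
    - {"dp": [8,-200,0],"twist": [0,0,-0.16],"hand": -1}
    - {"dp": [8,-230,0],"twist": [0,0,-0.2],"hand": -1}

```text
clock: 9.0
tool_pos: [0.4484, -0.3975, 0.2795]
eef_rot: [-0.043, 0.999, -0.0, -0.002]
contact_force: [0.8, 0.1, -5.4]
opening: 0.537
finger_force: 49.9
```

```bash
python3 s.py; python3 -c "
from h import *
plan([.4526,-.397,.05],5.1)"
```

```text
[np.float64(9.05), array([ 0.4473, -0.4022,  0.2793]), array([-0.0419,  0.9991, -0.0024, -0.002 ]), array([-0.4923, -4.7242, -5.0464]), np.float64(0.5333), np.float64(49.9102)]
[np.float64(9.1), array([ 0.4478, -0.3994,  0.2792]), array([-0.0413,  0.9991, -0.0014, -0.002 ]), array([-0.7365, -0.2562, -5.1969]), np.float64(0.5366), np.float64(49.9216)]
[np.float64(9.15), array([ 0.4491, -0.3963,  0.2792]), array([-0.0426,  0.9991,  0.    , -0.0015]), array([ 0.8612,  0.7439, -5.1285]), np.float64(0.5346), np.float64(49.9239)]
k 1 dp [ -4.2  -1.1 229.2] twist [-0.005 -0.     3.138] q7 now 2.08
k -1 dp [ -4.2  -1.1 229.2] twist [ 0.    -0.003 -0.004] q7 now 2.08
```

Call:
step_arm:
  motion:
    - {"dp": [-4,-1,60],"twist": [0,0,0],"hand": -1}
    - {"dp": [-4,-1,120],"twist": [0,0,0],"hand": -1}
    - {"dp": [-4,-1,175],"twist": [0,0,0],"hand": -1}
    - {"dp": [-4,-1,215],"twist": [0,0,0],"hand": -1}
    - {"dp": [-4,-1,234],"twist": [0,0,0],"hand": -1}

```text
clock: 9.78
tool_pos: [0.4542, -0.3927, 0.0439]
eef_rot: [-0.046, 0.999, 0.002, -0.002]
contact_force: [-7.9, 1.2, 10.4]
opening: 0.539
finger_force: 50.1
```

Call:
step_arm:
  motion:
    - {"dp": [0,0,5],"twist": [0,0,0],"hand": -1}
    - {"dp": [0,0,8],"twist": [0,0,0],"hand": -1}
    - {"dp": [0,0,8],"twist": [0,0,0],"hand": -1}
    - {"dp": [0,0,8],"twist": [0,0,0],"hand": -1}

```text
clock: 10.28
tool_pos: [0.454, -0.3932, 0.0415]
eef_rot: [-0.045, 0.999, 0.001, -0.002]
contact_force: [-10.5, 6.6, 18.9]
opening: 0.535
finger_force: 50.1
```

Call:
step_arm:
  motion:
    - {"dp": [0,0,-3],"twist": [0,0,0],"hand": 0.6}
    - {"dp": [0,0,-3],"twist": [0,0,0],"hand": 0.6}
    - {"dp": [0,0,-3],"twist": [0,0,0],"hand": 0.6}
    - {"dp": [0,0,-60],"twist": [0,0,0],"hand": 0.6}
    - {"dp": [0,0,-120],"twist": [0,0,0],"hand": 1}

```text
clock: 10.9
tool_pos: [0.456, -0.3947, 0.1581]
eef_rot: [-0.045, 0.999, 0.001, -0.0]
contact_force: [0.6, -0.8, 0.5]
opening: 0.887
finger_force: 0.0
```

Call:
step_arm:
  motion:
    - {"dp": [0,10,-50],"twist": [0,0,0.05],"hand": 1}
    - {"dp": [0,60,-100],"twist": [0,0,0.09],"hand": 1}
    - {"dp": [0,110,-120],"twist": [0,0,0.09],"hand": 1}
    - {"dp": [0,160,-120],"twist": [0,0,0.09],"hand": 1}
    - {"dp": [0,210,-120],"twist": [0,0,0.09],"hand": 1}

```text
clock: 11.52
tool_pos: [0.4375, -0.1843, 0.2782]
eef_rot: [-0.0, 1.0, -0.0, 0.001]
contact_force: [0.7, 0.1, -1.0]
opening: 1.001
finger_force: 0.0
```

```bash
python3 s.py; cat > d.py <<'E'
from h import *
d,T=cam('wrist');W=cloud(d,T)
d2,T2=cam('top');W2=cloud(d2,T2)
save(d2,'top1')
print('wr si',*fit(W,(.529,-.033),.053,.1)); print('wr si full',*fit(W,(.529,-.033),.046,.1))
print('top si',*fit(W2,(.529,-.033),.048,.1)); print('top li',*fit(W2,(.4526,-.397),.016,.06,.09),*fit(W2,(.4526,-.397),.037,.09,.09))
plan([.528,-.0315,.10],0)
E
python3 d.py
```

```text
[np.float64(11.575), array([ 0.4368, -0.1765,  0.2782]), array([-4.6e-03,  1.0e+00,  2.3e-03,  2.0e-04]), array([-1.2998,  5.385 , -0.1042]), np.float64(0.9981), np.float64(0.0)]
[np.float64(11.625), array([ 0.4373, -0.1799,  0.2782]), array([-4.6e-03,  1.0e+00,  1.3e-03,  3.0e-04]), array([-0.5793,  0.0611, -0.2789]), np.float64(0.9977), np.float64(0.0)]
[np.float64(11.675), array([ 0.4376, -0.1832,  0.278 ]), array([-2.8e-03,  1.0e+00,  2.0e-04,  5.0e-04]), array([ 0.6124, -0.7347, -0.0777]), np.float64(1.0002), np.float64(0.0)]
wr si [ 0.5143 -0.0289] [0.0348 0.015 ] 61.5 140 0.0581
wr si full [ 0.5045 -0.0288] [0.034  0.0426] -12.1 463 0.0577
top si [ 0.5294 -0.0317] [0.0317 0.0875] -0.0 313 0.0601
top li [ 0.5307 -0.3932] [0.0041 0.0839] -84.7 56 0.0377 [ 0.5346 -0.4298] [0. 0.] 0.0 1 0.0386
k 1 dp [-90.3 155.2 177.6] twist [1.000e-03 1.000e-03 3.141e+00] q7 now 1.65
k -1 dp [-90.3 155.2 177.6] twist [-0.001  0.001 -0.   ] q7 now 1.65
```

```bash
python3 -c "
import cv2
i=cv2.imread('pics/top1.png')[130:280,130:560]; cv2.imwrite('pics/top1c.png',cv2.resize(i,None,fx=1.8,fy=1.8))"
```

```text
(no output)
```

View pics/top1c.png

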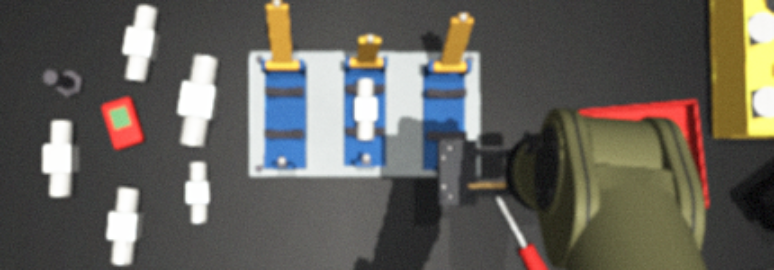

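The left clamp is now empty; the arm hides the tray, so I'll check that later. Next is the small one.

Call:
step_arm:
  motion:
    - {"dp": [-30,50,0],"twist": [0,0,0],"hand": 1}
    - {"dp": [-60,100,0],"twist": [0,0,0],"hand": 1}
    - {"dp": [-91,152,0],"twist": [0,0,0],"hand": 1}
    - {"dp": [-91,152,60],"twist": [0,0,0],"hand": 1}
    - {"dp": [-91,152,110],"twist": [0,0,0],"hand": 0.7}
  force: 50

```text
clock: 12.4
tool_pos: [0.5293, -0.0349, 0.1658]
eef_rot: [0.001, 1.0, -0.0, 0.001]
contact_force: [0.4, -0.4, -0.1]
opening: 0.909
finger_force: 0.0
```

```bash
python3 s.py; cat > d.py <<'E'
from h import *
d,T=cam('wrist');W=cloud(d,T)
print('wr si',*fit(W,(.529,-.033),.053,.1)); print('wr si full',*fit(W,(.529,-.033),.046,.1))
plan([.529,-.0317,.045],0)
E
python3 d.py
```

```text
[np.float64(12.45), array([ 0.5249, -0.0353,  0.1601]), array([ 7.e-04,  1.e+00, -3.e-04, -5.e-03]), array([-0.9533, -0.1938, -3.4869]), np.float64(0.8668), np.float64(0.0)]
[np.float64(12.5), array([ 0.525 , -0.0356,  0.163 ]), array([ 9.e-04,  1.e+00, -6.e-04, -5.e-03]), array([-0.8606, -0.3111,  0.143 ]), np.float64(0.8541), np.float64(0.0)]
[np.float64(12.55), array([ 0.527 , -0.0353,  0.1657]), array([ 9.0e-04,  1.0e+00, -4.0e-04, -2.6e-03]), array([ 0.4775, -0.8969,  0.168 ]), np.float64(0.8513), np.float64(0.0)]
wr si [ 0.5328 -0.0323] [0.0316 0.042 ] -0.0 1139 0.0584
wr si full [ 0.5276 -0.0324] [0.0886 0.0316] 0.8 2352 0.0581
k 1 dp [ -0.5   3.3 122.6] twist [-1.00e-03  1.00e-03  3.14e+00] q7 now 1.25
k -1 dp [ -0.5   3.3 122.6] twist [-0.    -0.001 -0.002] q7 now 1.25
```

Call:
step_arm:
  motion:
    - {"dp": [0,3,45],"twist": [0,0,0],"hand": 0.7}
    - {"dp": [0,3,90],"twist": [0,0,0],"hand": 0.7}
    - {"dp": [0,3,122],"twist": [0,0,0],"hand": 0.7}
    - {"dp": [0,3,122],"twist": [0,0,0],"hand": 0.7}
    - {"dp": [0,3,122],"twist": [0,0,0],"hand": -1}
  force: 50

```text
clock: 13.22
tool_pos: [0.5301, -0.0311, 0.0477]
eef_rot: [0.0, 1.0, 0.0, 0.002]
contact_force: [-0.2, 0.3, -0.1]
opening: 0.76
finger_force: 0.0
```

Call:
step_arm:
  motion:
    - {"dp": [0,0,0],"twist": [0,0,0],"hand": -1}
    - {"dp": [0,0,0],"twist": [0,0,0],"hand": -1}
    - {"dp": [0,0,0],"twist": [0,0,0],"hand": -1}
    - {"dp": [0,0,0],"twist": [0,0,0],"hand": -1}
    - {"dp": [0,0,0],"twist": [0,0,0],"hand": -1}

```text
clock: 13.85
tool_pos: [0.5283, -0.0304, 0.0458]
eef_rot: [-0.0, 1.0, 0.0, 0.0]
contact_force: [-0.9, 0.9, 6.1]
opening: 0.353
finger_force: 50.0
```

Call:
step_arm:
  motion:
    - {"dp": [0,0,-10],"twist": [0,0,0],"hand": -1}
    - {"dp": [0,0,-50],"twist": [0,0,0],"hand": -1}
    - {"dp": [0,0,-105],"twist": [0,0,0],"hand": -1}
    - {"dp": [0,0,-160],"twist": [0,0,0],"hand": -1}
    - {"dp": [0,0,-210],"twist": [0,0,0],"hand": -1}

```text
clock: 14.48
tool_pos: [0.5275, -0.031, 0.2577]
eef_rot: [-0.0, 1.0, -0.0, -0.0]
contact_force: [1.4, 0.2, -2.0]
opening: 0.353
finger_force: 50.0
```

Call:
step_arm:
  motion:
    - {"dp": [6,-45,-10],"twist": [0,0,0],"hand": -1}
    - {"dp": [13,-90,-20],"twist": [0,0,0],"hand": -1}
    - {"dp": [20,-135,-20],"twist": [0,0,0],"hand": -1}
    - {"dp": [27,-180,-20],"twist": [0,0,0],"hand": -1}
    - {"dp": [34,-225,-20],"twist": [0,0,0],"hand": -1}

```text
clock: 15.1
tool_pos: [0.493, -0.2571, 0.2756]
eef_rot: [-0.0, 1.0, 0.0, -0.0]
contact_force: [1.6, 0.0, -1.9]
opening: 0.351
finger_force: 50.0
```

Call:
step_arm:
  motion:
    - {"dp": [7,-50,0],"twist": [0,0,0],"hand": -1}
    - {"dp": [14,-100,0],"twist": [0,0,-0.03],"hand": -1}
    - {"dp": [21,-150,0],"twist": [0,0,-0.06],"hand": -1}
    - {"dp": [28,-195,0],"twist": [0,0,-0.09],"hand": -1}
    - {"dp": [34,-226,0],"twist": [0,0,-0.09],"hand": -1}

```text
clock: 15.72
tool_pos: [0.4581, -0.4841, 0.275]
eef_rot: [-0.044, 0.999, 0.0, -0.001]
contact_force: [-0.3, 0.5, -1.5]
opening: 0.352
finger_force: 50.0
```

```bash
python3 s.py; cat > d.py <<'E'
from h import *
d,T=cam('wrist');W=cloud(d,T);save(d,'w3')
print('li',*fit(W,(.4526,-.397),.040,.09,.09),*fit(W,(.4526,-.397),.02,.09,.09))
plan([.46,-.4816,.045],5.1)
E
python3 d.py
```

```text
[np.float64(15.775), array([ 0.4559, -0.4891,  0.2747]), array([-0.0413,  0.9991, -0.002 , -0.0017]), array([-1.6518, -2.7836, -1.0261]), np.float64(0.3548), np.float64(49.9976)]
[np.float64(15.825), array([ 0.4565, -0.4865,  0.2746]), array([-0.0415,  0.9991, -0.001 , -0.0016]), array([ 0.4211,  0.4274, -2.3583]), np.float64(0.3502), np.float64(49.9984)]
[np.float64(15.875), array([ 0.4581, -0.4834,  0.2748]), array([-4.310e-02,  9.991e-01,  2.000e-04, -1.000e-03]), array([ 0.1544,  1.1372, -1.2088]), np.float64(0.352), np.float64(49.999)]
li [ 0.4503 -0.3937] [0.1318 0.0481] 3.5 2438 0.0526 [ 0.4503 -0.3937] [0.1318 0.0481] 3.5 2968 0.0525
k 1 dp [ -0.7  -0.8 230. ] twist [ 1.000e-03  3.000e-03 -3.141e+00] q7 now 2.18
k -1 dp [ -0.7  -0.8 230. ] twist [ 0.002 -0.001  0.   ] q7 now 2.18
```

View pics/w3.png

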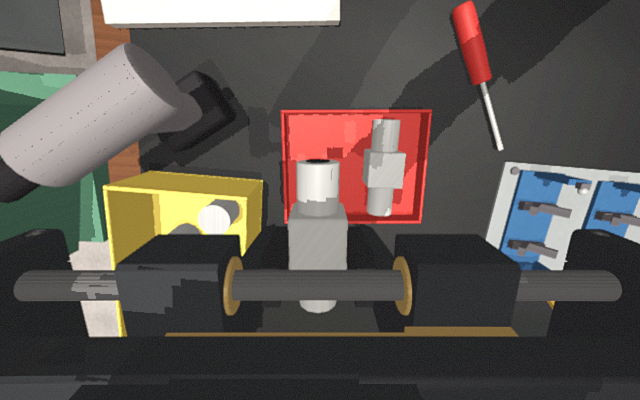

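The large coupling lies flat in the tray at px (383,168). I'm lowering the small one beside it.

Call:
step_arm:
  motion:
    - {"dp": [-1,-1,60],"twist": [0,0,0],"hand": -1}
    - {"dp": [-1,-1,120],"twist": [0,0,0],"hand": -1}
    - {"dp": [-1,-1,180],"twist": [0,0,0],"hand": -1}
    - {"dp": [-1,-1,225],"twist": [0,0,0],"hand": -1}
    - {"dp": [-1,-1,241],"twist": [0,0,0],"hand": -1}

```text
clock: 16.55
tool_pos: [0.4606, -0.4793, 0.032]
eef_rot: [-0.046, 0.999, 0.002, -0.002]
contact_force: [-0.2, 0.0, -1.2]
opening: 0.35
finger_force: 50.0
```

Call:
step_arm:
  motion:
    - {"dp": [0,0,1],"twist": [0,0,0],"hand": -1}
    - {"dp": [0,0,1],"twist": [0,0,0],"hand": -1}
    - {"dp": [0,0,1],"twist": [0,0,0],"hand": 0.1}
    - {"dp": [0,0,1],"twist": [0,0,0],"hand": 0.1}
    - {"dp": [0,0,1],"twist": [0,0,0],"hand": 0.1}

```text
clock: 17.18
tool_pos: [0.4615, -0.483, 0.0342]
eef_rot: [-0.045, 0.999, -0.0, 0.0]
contact_force: [0.1, 0.4, 0.9]
opening: 0.551
finger_force: 0.0
```

Call:
step_arm:
  motion:
    - {"dp": [0,0,-50],"twist": [0,0,0],"hand": 0.1}
    - {"dp": [0,0,-110],"twist": [0,0,0],"hand": 1}
    - {"dp": [0,0,-170],"twist": [0,0,0],"hand": 1}
    - {"dp": [0,0,-230],"twist": [0,0,0],"hand": 1}
    - {"dp": [0,30,-270],"twist": [0,0,0],"hand": 1}

```text
clock: 17.8
tool_pos: [0.4585, -0.4551, 0.3067]
eef_rot: [-0.043, 0.999, -0.002, 0.002]
contact_force: [0.2, 0.1, 0.2]
opening: 0.978
finger_force: 0.0
```

```bash
python3 s.py; cat > d.py <<'E'
from h import *
d,T=cam('wrist');W=cloud(d,T);save(d,'w4')
print('li',*fit(W,(.4526,-.397),.020,.09,.09),'si',*fit(W,(.46,-.48),.02,.09,.07))
plan([.52,-.05,.3],0)
E
python3 d.py
```

```text
[np.float64(17.85), array([ 0.4617, -0.4498,  0.312 ]), array([-0.0462,  0.9989, -0.0022,  0.0046]), array([0.5612, 2.787 , 2.9886]), np.float64(0.9989), np.float64(0.0)]
[np.float64(17.9), array([ 0.4618, -0.4508,  0.3095]), array([-0.0468,  0.9989, -0.0022,  0.0042]), array([ 0.0831,  0.5801, -0.1846]), np.float64(0.9985), np.float64(0.0)]
[np.float64(17.95), array([ 0.4601, -0.4519,  0.3065]), array([-0.0462,  0.9989, -0.0015,  0.0021]), array([-0.404 ,  0.0926,  0.2396]), np.float64(1.0013), np.float64(0.0)]
li [ 0.4499 -0.3936] [0.1324 0.0481] 3.3 2507 0.0525 si [ 0.462  -0.4856] [0.0882 0.0315] 4.8 1010 0.0363
k 1 dp [-97.7 395.3   3.8] twist [-1.000e-03 -2.000e-03 -3.051e+00] q7 now 2.15
k -1 dp [-97.7 395.3   3.8] twist [-0.001  0.001  0.091] q7 now 2.15
```

Both wrong parts are in the tray. Now the right-size ones, the far one first.

Call:
step_arm:
  motion:
    - {"dp": [-14,58,0],"twist": [0,0,0.03],"hand": 1}
    - {"dp": [-28,116,0],"twist": [0,0,0.06],"hand": 1}
    - {"dp": [-42,174,0],"twist": [0,0,0.091],"hand": 1}
    - {"dp": [-57,232,0],"twist": [0,0,0.091],"hand": 1}
    - {"dp": [-71,290,0],"twist": [0,0,0.091],"hand": 1}
  force: 50

```text
clock: 18.62
tool_pos: [0.5025, -0.1566, 0.3017]
eef_rot: [0.001, 1.0, 0.0, -0.001]
contact_force: [1.5, -0.5, -0.7]
opening: 1.0
finger_force: 0.0
```

Call:
step_arm:
  motion:
    - {"dp": [-11,59,0],"twist": [0,0,0],"hand": 1}
    - {"dp": [-22,118,0],"twist": [0,0,0],"hand": 1}
    - {"dp": [-33,177,0],"twist": [0,0,0],"hand": 1}
    - {"dp": [-44,236,0],"twist": [0,0,0],"hand": 1}
    - {"dp": [-55,295,0],"twist": [0,0,0],"hand": 1}

```text
clock: 19.25
tool_pos: [0.5584, 0.1379, 0.3015]
eef_rot: [0.001, 1.0, -0.001, -0.001]
contact_force: [1.1, -0.3, 0.5]
opening: 1.001
finger_force: 0.0
```

Call:
step_arm:
  motion:
    - {"dp": [-20,50,0],"twist": [0,0,0.04],"hand": 1}
    - {"dp": [-40,100,0],"twist": [0,0,0.08],"hand": 1}
    - {"dp": [-60,150,0],"twist": [0,0,0.12],"hand": 1}
    - {"dp": [-65,165,40],"twist": [0,0,0.152],"hand": 1}
    - {"dp": [-65,165,80],"twist": [0,0,0.152],"hand": 1}

```text
clock: 19.88
tool_pos: [0.6232, 0.3036, 0.2199]
eef_rot: [0.076, 0.997, -0.0, -0.001]
contact_force: [-1.6, -0.9, -0.7]
opening: 0.999
finger_force: 0.0
```

```bash
python3 s.py; cat > d.py <<'E'
from h import *
import sys
x,y=float(sys.argv[1]),float(sys.argv[2])
d,T=cam('wrist');W=cloud(d,T);d2,T2=cam('top');W2=cloud(d2,T2);save(d2,sys.argv[3])
f=fit(W,(x,y),.012,.08); print('wrist',*f); print('top',*fit(W2,(x,y),.012,.06))
plan([f[0][0],f[0][1],.026],f[2])
E
python3 d.py .629 .304 top2
```

```text
[np.float64(19.925), array([0.6201, 0.3002, 0.2136]), array([ 0.0757,  0.9971, -0.0042, -0.0054]), array([-1.8444, -1.4736, -3.7188]), np.float64(0.9996), np.float64(0.0)]
[np.float64(19.975), array([0.6204, 0.2995, 0.2162]), array([ 0.0762,  0.9971, -0.0043, -0.0053]), array([-0.8337, -1.3975, -0.0147]), np.float64(1.0011), np.float64(0.0)]
[np.float64(20.025), array([0.6221, 0.3003, 0.2196]), array([ 0.0766,  0.9971, -0.0026, -0.0031]), array([1.102, 0.258, 1.076]), np.float64(1.0005), np.float64(0.0)]
wrist [0.628  0.3045] [0.0388 0.1105] -8.1 2418 0.0404
top [0.5985 0.3075] [0.0403 0.0484] -6.4 223 0.042
k 1 dp [ -3.1   3.2 198. ] twist [ 1.000e-03 -0.000e+00  3.129e+00] q7 now 0.71
k -1 dp [ -3.1   3.2 198. ] twist [ 0.     0.001 -0.013] q7 now 0.71
```

Call:
step_arm:
  motion:
    - {"dp": [-4,3,60],"twist": [0,0,0],"hand": 0.8}
    - {"dp": [-4,3,120],"twist": [0,0,0],"hand": 0.8}
    - {"dp": [-4,3,170],"twist": [0,0,0],"hand": 0.8}
    - {"dp": [-4,3,195],"twist": [0,0,0],"hand": 0.8}
    - {"dp": [-4,3,195],"twist": [0,0,0],"hand": 0.8}

```text
clock: 20.75
tool_pos: [0.6281, 0.3042, 0.0282]
eef_rot: [0.077, 0.997, -0.0, -0.0]
contact_force: [0.4, -1.2, 1.4]
opening: 0.905
finger_force: 0.0
```

Call:
step_arm:
  motion:
    - {"dp": [0,0,0],"twist": [0,0,0],"hand": -1}
    - {"dp": [0,0,0],"twist": [0,0,0],"hand": -1}
    - {"dp": [0,0,0],"twist": [0,0,0],"hand": -1}
    - {"dp": [0,0,0],"twist": [0,0,0],"hand": -1}
    - {"dp": [0,0,0],"twist": [0,0,0],"hand": -1}

```text
clock: 21.38
tool_pos: [0.6284, 0.3055, 0.0292]
eef_rot: [0.076, 0.997, 0.001, 0.001]
contact_force: [0.6, 1.0, 3.3]
opening: 0.446
finger_force: 50.0
```

Call:
step_arm:
  motion:
    - {"dp": [0,0,0],"twist": [0,0,0],"hand": -1}
    - {"dp": [0,0,0],"twist": [0,0,0],"hand": -1}
    - {"dp": [0,0,-15],"twist": [0,0,0],"hand": -1}
    - {"dp": [0,0,-60],"twist": [0,0,0],"hand": -1}
    - {"dp": [0,0,-110],"twist": [0,0,0],"hand": -1}

```text
clock: 22.0
tool_pos: [0.6266, 0.3033, 0.1384]
eef_rot: [0.076, 0.997, -0.002, -0.002]
contact_force: [1.5, 0.2, -3.1]
opening: 0.446
finger_force: 50.0
```

Call:
step_arm:
  motion:
    - {"dp": [0,0,-50],"twist": [0,0,0],"hand": -1}
    - {"dp": [0,0,-100],"twist": [0,0,0],"hand": -1}
    - {"dp": [5,-15,-140],"twist": [0,0,0],"hand": -1}
    - {"dp": [18,-60,-145],"twist": [0,0,-0.05],"hand": -1}
    - {"dp": [33,-110,-145],"twist": [0,0,-0.1],"hand": -1}

```text
clock: 22.62
tool_pos: [0.5775, 0.1996, 0.284]
eef_rot: [0.025, 1.0, -0.0, 0.0]
contact_force: [0.2, -0.5, -3.6]
opening: 0.446
finger_force: 50.0
```

```bash
python3 s.py; python3 -c "
from h import *
plan([.524,.0885,.28],0)"
```

```text
[np.float64(22.675), array([0.5735, 0.1889, 0.2826]), array([ 0.028 ,  0.9996, -0.0066, -0.0038]), array([-4.9481, -7.4448, -4.37  ]), np.float64(0.4422), np.float64(49.9964)]
[np.float64(22.725), array([0.5755, 0.1917, 0.2827]), array([ 0.0296,  0.9995, -0.0051, -0.0028]), array([ 0.6728, -0.252 , -2.9469]), np.float64(0.44), np.float64(49.9971)]
[np.float64(22.775), array([0.577 , 0.1959, 0.2832]), array([ 0.0288,  0.9996, -0.0025, -0.0015]), array([ 0.3793,  0.7473, -2.8349]), np.float64(0.4407), np.float64(49.9977)]
k 1 dp [  46.7 -110.3    3.9] twist [-0.005  0.008  3.084] q7 now 0.89
k -1 dp [  46.7 -110.3    3.9] twist [-0.005 -0.003 -0.058] q7 now 0.89
```

Call:
step_arm:
  motion:
    - {"dp": [16,-40,0],"twist": [0,0,-0.026],"hand": -1}
    - {"dp": [32,-80,0],"twist": [0,0,-0.053],"hand": -1}
    - {"dp": [42,-103,0],"twist": [0,0,-0.053],"hand": -1}
    - {"dp": [46,-111,0],"twist": [0,0,-0.053],"hand": -1}
    - {"dp": [46,-111,0],"twist": [0,0,-0.053],"hand": -1}

```text
clock: 23.4
tool_pos: [0.527, 0.0935, 0.2836]
eef_rot: [-0.0, 1.0, 0.0, 0.0]
contact_force: [0.7, 0.6, -1.8]
opening: 0.444
finger_force: 50.0
```

```bash
python3 s.py; cat > e.py <<'E'
from h import *
d,T=cam('wrist');save(d,'w5');W=cloud(d,T)
im=d['pixels'].astype(int); blue=(im[...,2]>im[...,0]*1.6)&(im[...,2]>60)&(W[...,2]>.008)&(W[...,2]<.02)
for a,b in((.04,.14),(-.08,.02),(-.2,-.1)):
    m=blue&(W[...,1]>a)&(W[...,1]<b)&(W[...,0]>.4)&(W[...,0]<.63); P=W[m][:,:2].astype(np.float32)
    if len(P)>50: print('base',a,cv2.minAreaRect(P),len(P))
    V=W[(W[...,1]>a)&(W[...,1]<b)&(W[...,2]>.022)&(W[...,2]<.06)&(W[...,0]>.46)&(W[...,0]<.575)]
    if len(V):
        h,e=np.histogram(V[:,0],np.arange(.46,.58,.003)); print(dict((round(float(x),3),int(c)) for x,c in zip(e,h) if c>8), 'y',np.percentile(V[:,1],[1,50,99]))
B=W[(W[...,2]>.07)&(W[...,2]<.1)&(W[...,0]<.46)&(W[...,0]>.42)&(abs(W[...,1])<.25)]
for y in(.0885,-.0317,-.152):
    b=B[abs(B[:,1]-y)<.04]
    if len(b): print('post',y,b.mean(0),len(b))
for t in['clamp_a_seat','strap_a_hinge']: print(find('wrist',t,T))
# held part
Pt=W[(abs(W[...,0]-.524)<.08)&(abs(W[...,1]-.09)<.05)&(W[...,2]>.25)&(W[...,2]<.32)]
print('held',len(Pt),Pt.min(0),Pt.max(0))
E
python3 e.py
```

```text
[np.float64(23.45), array([0.5273, 0.0942, 0.2836]), array([-8.e-04,  1.e+00,  8.e-04,  4.e-04]), array([ 0.434 ,  0.2743, -3.6668]), np.float64(0.4386), np.float64(49.9979)]
[np.float64(23.5), array([0.5273, 0.0945, 0.2836]), array([-1.1e-03,  1.0e+00,  8.0e-04,  4.0e-04]), array([-0.2727,  0.0441, -2.8005]), np.float64(0.441), np.float64(49.9978)]
[np.float64(23.55), array([0.5273, 0.0945, 0.2836]), array([-1.1e-03,  1.0e+00,  7.0e-04,  3.0e-04]), array([ 0.2583,  0.5281, -3.3506]), np.float64(0.4453), np.float64(49.9979)]
base 0.04 ((0.464847207069397, 0.08757420629262924), (0.04587804526090622, 0.06209499016404152), 0.14717964828014374) 1254
{0.484: 48, 0.487: 45} y [0.05867445 0.08406747 0.11549279]
base -0.08 ((0.5250139236450195, -0.03144867345690727), (0.15737338364124298, 0.06376369297504425), 0.17421604692935944) 3398
{0.49: 138, 0.493: 92, 0.496: 91, 0.499: 97, 0.55: 49, 0.553: 127, 0.556: 87, 0.559: 85, 0.562: 83} y [-0.06031749 -0.03585799 -0.00271805]
base -0.2 ((0.5186298489570618, -0.15081313252449036), (0.15716470777988434, 0.06447494775056839), 0.41478586196899414) 3655
{0.484: 118, 0.487: 107, 0.49: 110, 0.493: 116, 0.496: 9, 0.544: 38, 0.547: 148, 0.55: 93, 0.553: 96, 0.556: 92} y [-0.18015943 -0.15726409 -0.12280326]
post 0.0885 [0.44603965 0.08815415 0.07712491] 237
post -0.0317 [ 0.44988901 -0.03097456  0.07678088] 234
post -0.152 [ 0.44482396 -0.14958172  0.07715949] 266
[([0.51, 0.33, 0.019], 0.55), ([0.408, 0.216, 0.028], 0.25)]
[([0.533, -0.029, 0.011], 0.81)]
held 11350 [0.4720345 0.0574784 0.2555627] [0.58354761 0.1275036  0.31998053]
```

View pics/w5.png

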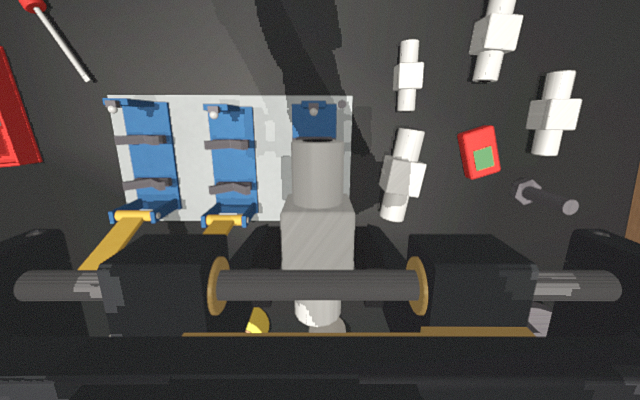

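The picture shows clamp bases at px (317,120), (232,150) and (150,150), with B about 5 mm farther from the robot than A and C. I'm inserting into A.

Call:
step_arm:
  motion:
    - {"dp": [5,-6,50],"twist": [0,0,0],"hand": -1}
    - {"dp": [5,-6,110],"twist": [0,0,0],"hand": -1}
    - {"dp": [5,-6,165],"twist": [0,0,0],"hand": -1}
    - {"dp": [5,-6,190],"twist": [0,0,0],"hand": -1}
    - {"dp": [5,-6,205],"twist": [0,0,0],"hand": -1}

```text
clock: 24.32
tool_pos: [0.5217, 0.0872, 0.0771]
eef_rot: [-0.0, 1.0, 0.0, -0.001]
contact_force: [-0.6, -0.4, -3.1]
opening: 0.443
finger_force: 50.0
```

Call:
step_arm:
  motion:
    - {"dp": [0,0,8],"twist": [0,0,0],"hand": -1}
    - {"dp": [0,0,16],"twist": [0,0,0],"hand": -1}
    - {"dp": [0,0,22],"twist": [0,0,0],"hand": -1}
    - {"dp": [0,0,24],"twist": [0,0,0],"hand": -1}
    - {"dp": [0,0,24],"twist": [0,0,0],"hand": -1}

```text
clock: 24.95
tool_pos: [0.523, 0.0888, 0.0557]
eef_rot: [-0.001, 1.0, 0.002, 0.002]
contact_force: [-1.7, 2.6, 3.7]
opening: 0.443
finger_force: 50.0
```

```bash
python3 s.py
```

```text
[np.float64(25.0), array([0.523 , 0.0888, 0.0557]), array([-8.0e-04,  1.0e+00,  1.6e-03,  1.7e-03]), array([-1.7865,  4.2816,  6.0681]), np.float64(0.4379), np.float64(50.0005)]
[np.float64(25.05), array([0.523 , 0.0888, 0.0557]), array([-7.0e-04,  1.0e+00,  1.6e-03,  1.7e-03]), array([-0.354 ,  4.2227,  7.2163]), np.float64(0.4412), np.float64(50.0007)]
[np.float64(25.1), array([0.523 , 0.0888, 0.0557]), array([-7.0e-04,  1.0e+00,  1.6e-03,  1.7e-03]), array([-1.7321,  4.7253,  6.2332]), np.float64(0.4401), np.float64(50.0006)]
```

Call:
step_arm:
  motion:
    - {"dp": [0,0,0],"twist": [0,0,0],"hand": 0.6}
    - {"dp": [0,0,0],"twist": [0,0,0],"hand": 0.6}
    - {"dp": [0,0,0],"twist": [0,0,0],"hand": 0.6}
    - {"dp": [0,0,-40],"twist": [0,0,0],"hand": 0.6}
    - {"dp": [0,0,-100],"twist": [0,0,0],"hand": 1}

```text
clock: 25.72
tool_pos: [0.5205, 0.0859, 0.1542]
eef_rot: [-0.0, 1.0, -0.001, -0.002]
contact_force: [0.9, -0.8, -0.3]
opening: 0.893
finger_force: 0.0
```

Call:
step_arm:
  motion:
    - {"dp": [0,0,-60],"twist": [0,0,0],"hand": 1}
    - {"dp": [8,40,-100],"twist": [0,0,0],"hand": 1}
    - {"dp": [20,95,-100],"twist": [0,0,0],"hand": 1}
    - {"dp": [32,150,-100],"twist": [0,0,0],"hand": 1}
    - {"dp": [44,205,-100],"twist": [0,0,0],"hand": 1}

```text
clock: 26.35
tool_pos: [0.4774, 0.2925, 0.2545]
eef_rot: [0.0, 1.0, -0.0, 0.0]
contact_force: [1.3, -0.1, -0.3]
opening: 0.998
finger_force: 0.0
```

Call:
step_arm:
  motion:
    - {"dp": [12,55,0],"twist": [0,0,0],"hand": 1}
    - {"dp": [22,105,20],"twist": [0,0,0],"hand": 1}
    - {"dp": [25,123,50],"twist": [0,0,0],"hand": 1}
    - {"dp": [25,126,50],"twist": [0,0,0],"hand": 1}
    - {"dp": [25,126,50],"twist": [0,0,0],"hand": 1}

```text
clock: 26.98
tool_pos: [0.4536, 0.4166, 0.2051]
eef_rot: [0.001, 1.0, -0.0, 0.0]
contact_force: [0.7, -0.5, 0.4]
opening: 1.002
finger_force: 0.0
```

```bash
python3 s.py; cat >> d.py <<'E'
for y in (.0885,-.0315,-.151): 
    try: print('clamp',*fit(W2,(.523,y),.05,.08,.07), *fit(W2,(.523,y),.062,.08,.03))
    except Exception as e: print(y,'-')
for n,p in [('g1',(.357,.3246)),('g2',(.456,.4218))]: print(n,*fit(W2,p,.012,.06))
E
python3 d.py .456 .422 top3
```

```text
[np.float64(27.025), array([0.454 , 0.4164, 0.2056]), array([ 1.e-03,  1.e+00, -0.e+00,  8.e-04]), array([-0.2847,  0.6806,  0.4279]), np.float64(0.9994), np.float64(0.0)]
[np.float64(27.075), array([0.4541, 0.4164, 0.2058]), array([1.1e-03, 1.0e+00, 1.0e-04, 9.0e-04]), array([-0.3276,  0.9825,  0.4297]), np.float64(1.0), np.float64(0.0)]
[np.float64(27.125), array([0.4541, 0.4165, 0.2058]), array([1.1e-03, 1.0e+00, 3.0e-04, 9.0e-04]), array([-0.2243,  0.6051, -0.4988]), np.float64(1.0018), np.float64(0.0)]
wrist [0.455  0.4215] [0.04   0.1102] -0.4 2625 0.0403
top [0.4561 0.4167] [0.0323 0.1102] -1.0 311 0.0419
k 1 dp [ -1.1   4.6 179.6] twist [-2.000e-03  1.000e-03 -3.136e+00] q7 now 0.48
k -1 dp [ -1.1   4.6 179.6] twist [0.001 0.001 0.005] q7 now 0.48
clamp [0.5238 0.0873] [0.0385 0.1083] -0.3 514 0.0684 [0.5243 0.088 ] [0.0417 0.0367] 0.2 219 0.0693
-0.0315 -
-0.151 -
g1 [0.3579 0.324 ] [0.041  0.1091] -3.4 579 0.0423
g2 [0.4561 0.4167] [0.0323 0.1102] -1.0 311 0.0419
```

A is seated (block top about 67 mm). Picking the second.

Call:
step_arm:
  motion:
    - {"dp": [-1,5,55],"twist": [0,0,0],"hand": 0.8}
    - {"dp": [-1,5,110],"twist": [0,0,0],"hand": 0.8}
    - {"dp": [-1,5,155],"twist": [0,0,0],"hand": 0.8}
    - {"dp": [-1,5,178],"twist": [0,0,0],"hand": 0.8}
    - {"dp": [-1,5,178],"twist": [0,0,0],"hand": 0.8}

```text
clock: 27.85
tool_pos: [0.4532, 0.4214, 0.0253]
eef_rot: [0.0, 1.0, -0.001, -0.001]
contact_force: [-0.1, -0.1, 0.5]
opening: 0.897
finger_force: 0.0
```

Call:
step_arm:
  motion:
    - {"dp": [0,0,0],"twist": [0,0,0],"hand": -1}
    - {"dp": [0,0,0],"twist": [0,0,0],"hand": -1}
    - {"dp": [0,0,0],"twist": [0,0,0],"hand": -1}
    - {"dp": [0,0,0],"twist": [0,0,0],"hand": -1}
    - {"dp": [0,0,0],"twist": [0,0,0],"hand": -1}

```text
clock: 28.48
tool_pos: [0.454, 0.423, 0.027]
eef_rot: [-0.0, 1.0, 0.0, 0.0]
contact_force: [-0.3, 1.1, 3.2]
opening: 0.445
finger_force: 50.0
```

Call:
step_arm:
  motion:
    - {"dp": [0,0,0],"twist": [0,0,0],"hand": -1}
    - {"dp": [0,0,-15],"twist": [0,0,0],"hand": -1}
    - {"dp": [0,0,-70],"twist": [0,0,0],"hand": -1}
    - {"dp": [0,0,-130],"twist": [0,0,0],"hand": -1}
    - {"dp": [0,0,-190],"twist": [0,0,0],"hand": -1}

```text
clock: 29.1
tool_pos: [0.4531, 0.4216, 0.2183]
eef_rot: [-0.0, 1.0, -0.001, -0.001]
contact_force: [0.8, 0.5, -3.3]
opening: 0.446
finger_force: 50.0
```

Call:
step_arm:
  motion:
    - {"dp": [-5,-30,-45],"twist": [0,0,0],"hand": -1}
    - {"dp": [-13,-80,-65],"twist": [0,0,0],"hand": -1}
    - {"dp": [-22,-135,-65],"twist": [0,0,0],"hand": -1}
    - {"dp": [-31,-190,-65],"twist": [0,0,0],"hand": -1}
    - {"dp": [-40,-245,-65],"twist": [0,0,0],"hand": -1}

```text
clock: 29.72
tool_pos: [0.4931, 0.1752, 0.2817]
eef_rot: [-0.0, 1.0, -0.001, -0.0]
contact_force: [0.8, -0.9, -4.2]
opening: 0.443
finger_force: 50.0
```

Call:
step_arm:
  motion:
    - {"dp": [-9,-55,0],"twist": [0,0,0],"hand": -1}
    - {"dp": [-18,-110,0],"twist": [0,0,0],"hand": -1}
    - {"dp": [-27,-165,0],"twist": [0,0,0],"hand": -1}
    - {"dp": [-32,-200,0],"twist": [0,0,0],"hand": -1}
    - {"dp": [-33,-208,0],"twist": [0,0,0],"hand": -1}

```text
clock: 30.35
tool_pos: [0.5258, -0.034, 0.2812]
eef_rot: [0.003, 1.0, -0.001, -0.001]
contact_force: [-0.4, 0.3, -4.0]
opening: 0.443
finger_force: 50.0
```

```bash
python3 s.py
```

```text
[np.float64(30.4), array([ 0.5261, -0.033 ,  0.2813]), array([ 1.8e-03,  1.0e+00, -6.0e-04, -7.0e-04]), array([ 0.575 , -0.2148, -4.2852]), np.float64(0.4466), np.float64(49.9974)]
[np.float64(30.45), array([ 0.5261, -0.0309,  0.2814]), array([ 6.e-04,  1.e+00,  0.e+00, -5.e-04]), array([-0.7543,  0.4887, -2.6079]), np.float64(0.4448), np.float64(49.9977)]
[np.float64(30.5), array([ 0.5262, -0.0293,  0.2815]), array([-6.e-04,  1.e+00,  5.e-04, -3.e-04]), array([-0.1503,  1.1741, -3.3696]), np.float64(0.4441), np.float64(49.9977)]
```

Call:
step_arm:
  motion:
    - {"dp": [0,0,50],"twist": [0,0,0],"hand": -1}
    - {"dp": [0,0,110],"twist": [0,0,0],"hand": -1}
    - {"dp": [0,0,165],"twist": [0,0,0],"hand": -1}
    - {"dp": [0,0,190],"twist": [0,0,0],"hand": -1}
    - {"dp": [0,0,205],"twist": [0,0,0],"hand": -1}

```text
clock: 31.12
tool_pos: [0.5265, -0.0279, 0.0754]
eef_rot: [-0.002, 1.0, 0.001, -0.001]
contact_force: [-0.3, 0.6, -2.2]
opening: 0.443
finger_force: 50.0
```

Call:
step_arm:
  motion:
    - {"dp": [0,0,8],"twist": [0,0,0],"hand": -1}
    - {"dp": [0,0,16],"twist": [0,0,0],"hand": -1}
    - {"dp": [0,0,22],"twist": [0,0,0],"hand": -1}
    - {"dp": [0,0,24],"twist": [0,0,0],"hand": -1}
    - {"dp": [0,0,24],"twist": [0,0,0],"hand": -1}

```text
clock: 31.75
tool_pos: [0.527, -0.0304, 0.053]
eef_rot: [0.0, 1.0, 0.0, 0.0]
contact_force: [-1.1, 0.8, -0.7]
opening: 0.447
finger_force: 50.0
```

```bash
python3 s.py
```

```text
[np.float64(31.8), array([ 0.5269, -0.0304,  0.053 ]), array([1.e-04, 1.e+00, 0.e+00, 3.e-04]), array([-1.5022,  1.0687,  0.8449]), np.float64(0.4406), np.float64(49.9979)]
[np.float64(31.85), array([ 0.527 , -0.0304,  0.053 ]), array([0.e+00, 1.e+00, 0.e+00, 3.e-04]), array([-0.3689, -0.9211,  1.4657]), np.float64(0.4448), np.float64(49.9981)]
[np.float64(31.9), array([ 0.527 , -0.0304,  0.053 ]), array([0.e+00, 1.e+00, 0.e+00, 3.e-04]), array([-1.5651, -0.0713,  1.6625]), np.float64(0.4485), np.float64(49.9983)]
```

Call:
step_arm:
  motion:
    - {"dp": [0,0,0],"twist": [0,0,0],"hand": 0.6}
    - {"dp": [0,0,0],"twist": [0,0,0],"hand": 0.6}
    - {"dp": [0,0,0],"twist": [0,0,0],"hand": 0.6}
    - {"dp": [0,0,-40],"twist": [0,0,0],"hand": 0.6}
    - {"dp": [0,0,-100],"twist": [0,0,0],"hand": 1}

```text
clock: 32.52
tool_pos: [0.5257, -0.0304, 0.1523]
eef_rot: [-0.0, 1.0, 0.0, -0.002]
contact_force: [0.5, 0.3, -1.0]
opening: 0.89
finger_force: 0.0
```

Call:
step_arm:
  motion:
    - {"dp": [0,0,-60],"twist": [0,0,0],"hand": 1}
    - {"dp": [15,35,-100],"twist": [0,0,0],"hand": 1}
    - {"dp": [38,85,-100],"twist": [0,0,0],"hand": 1}
    - {"dp": [62,135,-100],"twist": [0,0,0],"hand": 1}
    - {"dp": [86,185,-100],"twist": [0,0,0],"hand": 1}

```text
clock: 33.15
tool_pos: [0.44, 0.156, 0.2528]
eef_rot: [0.0, 1.0, 0.0, 0.0]
contact_force: [0.3, 1.0, 0.3]
opening: 1.0
finger_force: 0.0
```

Call:
step_arm:
  motion:
    - {"dp": [24,50,0],"twist": [0,0,0.02],"hand": 1}
    - {"dp": [48,100,0],"twist": [0,0,0.04],"hand": 1}
    - {"dp": [72,150,30],"twist": [0,0,0.06],"hand": 1}
    - {"dp": [79,167,50],"twist": [0,0,0.07],"hand": 1}
    - {"dp": [79,167,50],"twist": [0,0,0.07],"hand": 1}

```text
clock: 33.78
tool_pos: [0.3601, 0.3224, 0.2016]
eef_rot: [0.033, 0.999, -0.001, -0.001]
contact_force: [1.2, -0.2, -0.5]
opening: 0.999
finger_force: 0.0
```

```bash
python3 s.py;python3 d.py .358 .324 top4
```

```text
[np.float64(33.825), array([0.3614, 0.3211, 0.2023]), array([ 3.420e-02,  9.994e-01, -8.000e-04, -4.000e-04]), array([ 0.3135, -0.7817,  0.1127]), np.float64(0.9967), np.float64(0.0)]
[np.float64(33.875), array([0.3623, 0.3206, 0.2028]), array([ 3.530e-02,  9.994e-01, -5.000e-04,  2.000e-04]), array([ 0.33  ,  0.4336, -0.363 ]), np.float64(1.0), np.float64(0.0)]
[np.float64(33.925), array([0.3627, 0.3203, 0.2031]), array([ 3.590e-02,  9.994e-01, -2.000e-04,  5.000e-04]), array([-0.1787, -0.8213, -0.4108]), np.float64(0.9996), np.float64(0.0)]
wrist [0.3562 0.3246] [0.0393 0.1103] -4.7 2721 0.0404
top [0.3962 0.3216] [0.0299 0.0322] -2.8 147 0.037
k 1 dp [  7.3   3.6 177.3] twist [-2.000e-03  1.000e-03 -3.132e+00] q7 now 0.36
k -1 dp [  7.3   3.6 177.3] twist [0.    0.001 0.01 ] q7 now 0.36
clamp [0.5239 0.0872] [0.0383 0.1083] -0.0 517 0.0683 [0.5257 0.088 ] [0.0367 0.0444] -0.0 225 0.0693
clamp [ 0.5292 -0.0313] [0.1085 0.0365] 0.1 517 0.0683 [ 0.5294 -0.0313] [0.0366 0.0369] -0.1 217 0.0689
-0.151 -
g1 [0.3962 0.3216] [0.0299 0.0322] -2.8 147 0.037
g2 [0.4762 0.345 ] [0. 0.] 0.0 1 0.0168
```

Call:
step_arm:
  motion:
    - {"dp": [7,4,55],"twist": [0,0,0.01],"hand": 0.8}
    - {"dp": [7,4,110],"twist": [0,0,0.01],"hand": 0.8}
    - {"dp": [7,4,155],"twist": [0,0,0.01],"hand": 0.8}
    - {"dp": [7,4,176],"twist": [0,0,0.01],"hand": 0.8}
    - {"dp": [7,4,176],"twist": [0,0,0.01],"hand": 0.8}

```text
clock: 34.65
tool_pos: [0.3553, 0.3251, 0.0258]
eef_rot: [0.04, 0.999, -0.001, -0.0]
contact_force: [0.3, -0.8, 0.2]
opening: 0.902
finger_force: 0.0
```

Call:
step_arm:
  motion:
    - {"dp": [0,0,0],"twist": [0,0,0],"hand": -1}
    - {"dp": [0,0,0],"twist": [0,0,0],"hand": -1}
    - {"dp": [0,0,0],"twist": [0,0,0],"hand": -1}
    - {"dp": [0,0,0],"twist": [0,0,0],"hand": -1}
    - {"dp": [0,0,0],"twist": [0,0,0],"hand": -1}

```text
clock: 35.28
tool_pos: [0.3552, 0.3262, 0.0269]
eef_rot: [0.04, 0.999, 0.0, 0.0]
contact_force: [-0.5, 0.2, 4.9]
opening: 0.451
finger_force: 50.0
```

Call:
step_arm:
  motion:
    - {"dp": [0,0,0],"twist": [0,0,0],"hand": -1}
    - {"dp": [0,0,-15],"twist": [0,0,0],"hand": -1}
    - {"dp": [0,0,-70],"twist": [0,0,0],"hand": -1}
    - {"dp": [0,0,-130],"twist": [0,0,0],"hand": -1}
    - {"dp": [0,0,-190],"twist": [0,0,0],"hand": -1}

```text
clock: 35.9
tool_pos: [0.3544, 0.3251, 0.2177]
eef_rot: [0.04, 0.999, -0.001, -0.001]
contact_force: [2.1, 1.4, -4.6]
opening: 0.442
finger_force: 50.0
```

Call:
step_arm:
  motion:
    - {"dp": [-10,-20,-45],"twist": [0,0,-0.02],"hand": -1}
    - {"dp": [-32,-55,-62],"twist": [0,0,-0.04],"hand": -1}
    - {"dp": [-55,-95,-62],"twist": [0,0,-0.06],"hand": -1}
    - {"dp": [-78,-133,-62],"twist": [0,0,-0.08],"hand": -1}
    - {"dp": [-98,-168,-62],"twist": [0,0,-0.08],"hand": -1}

```text
clock: 36.52
tool_pos: [0.439, 0.1485, 0.2778]
eef_rot: [0.0, 1.0, -0.001, -0.001]
contact_force: [1.3, 0.6, -4.7]
opening: 0.441
finger_force: 50.0
```

Call:
step_arm:
  motion:
    - {"dp": [-12,-50,0],"twist": [0,0,0],"hand": -1}
    - {"dp": [-24,-100,0],"twist": [0,0,0],"hand": -1}
    - {"dp": [-37,-150,0],"twist": [0,0,0],"hand": -1}
    - {"dp": [-49,-200,0],"twist": [0,0,0],"hand": -1}
    - {"dp": [-62,-250,0],"twist": [0,0,0],"hand": -1}

```text
clock: 37.15
tool_pos: [0.5004, -0.1009, 0.2775]
eef_rot: [-0.0, 1.0, 0.0, -0.001]
contact_force: [1.5, 0.5, -3.4]
opening: 0.443
finger_force: 50.0
```

```bash
python3 s.py; python3 -c "
from h import *
plan([.521,-.151,.054],0)"
```

```text
[np.float64(37.2), array([ 0.5016, -0.1107,  0.2771]), array([ 5.3e-03,  1.0e+00, -3.4e-03, -8.0e-04]), array([ 1.3768, -8.006 , -4.1879]), np.float64(0.4454), np.float64(49.9949)]
[np.float64(37.25), array([ 0.5007, -0.1072,  0.277 ]), array([ 0.0055,  1.    , -0.0022, -0.0013]), array([ 0.135 , -0.3891, -4.4407]), np.float64(0.4447), np.float64(49.9969)]
[np.float64(37.3), array([ 0.5003, -0.103 ,  0.2771]), array([ 3.4e-03,  1.0e+00, -6.0e-04, -1.5e-03]), array([-0.0058,  0.1478, -4.0627]), np.float64(0.4493), np.float64(49.9977)]
k 1 dp [-21.7 -47.6 223.1] twist [-5.000e-03  2.000e-03  3.135e+00] q7 now 1.39
k -1 dp [-21.7 -47.6 223.1] twist [-0.001 -0.003 -0.007] q7 now 1.39
```

Call:
step_arm:
  motion:
    - {"dp": [-10,-25,0],"twist": [0,0,0],"hand": -1}
    - {"dp": [-20,-50,20],"twist": [0,0,0],"hand": -1}
    - {"dp": [-20,-50,80],"twist": [0,0,0],"hand": -1}
    - {"dp": [-20,-50,140],"twist": [0,0,0],"hand": -1}
    - {"dp": [-20,-50,175],"twist": [0,0,0],"hand": -1}

```text
clock: 37.92
tool_pos: [0.519, -0.1472, 0.1004]
eef_rot: [-0.001, 1.0, 0.001, -0.003]
contact_force: [-0.4, -0.7, -3.4]
opening: 0.447
finger_force: 50.0
```

```bash
python3 s.py; python3 -c "
from h import *
plan([.5205,-.151,.053],0)"
```

```text
[np.float64(37.975), array([ 0.5173, -0.1465,  0.0973]), array([-0.0014,  1.    ,  0.0018, -0.0051]), array([ 3.7000e-03,  8.5060e-01, -7.7184e+00]), np.float64(0.4461), np.float64(49.9974)]
[np.float64(38.025), array([ 0.5179, -0.1469,  0.0998]), array([-0.0013,  1.    ,  0.0013, -0.0046]), array([-0.0962, -0.7867, -3.4547]), np.float64(0.4452), np.float64(49.9977)]
[np.float64(38.075), array([ 0.5197, -0.1474,  0.102 ]), array([-1.2e-03,  1.0e+00,  9.0e-04, -2.5e-03]), array([ 0.4844, -0.2904, -4.1078]), np.float64(0.4438), np.float64(49.9977)]
k 1 dp [-1.  -3.7 49. ] twist [ 8.000e-03  3.000e-03 -3.139e+00] q7 now 1.33
k -1 dp [-1.  -3.7 49. ] twist [ 0.002 -0.005  0.002] q7 now 1.33
```

Call:
step_arm:
  motion:
    - {"dp": [0,-2,15],"twist": [0,0,0],"hand": -1}
    - {"dp": [0,-2,28],"twist": [0,0,0],"hand": -1}
    - {"dp": [0,-2,40],"twist": [0,0,0],"hand": -1}
    - {"dp": [0,-2,48],"twist": [0,0,0],"hand": -1}
    - {"dp": [0,-2,50],"twist": [0,0,0],"hand": -1}

```text
clock: 38.7
tool_pos: [0.5212, -0.1507, 0.0532]
eef_rot: [-0.0, 1.0, 0.0, -0.0]
contact_force: [-1.9, 2.4, 2.0]
opening: 0.445
finger_force: 50.0
```

```bash
python3 s.py
```

```text
[np.float64(38.75), array([ 0.5213, -0.1507,  0.0533]), array([-3.e-04,  1.e+00,  3.e-04, -2.e-04]), array([ 1.1321,  0.8049, -3.9709]), np.float64(0.4483), np.float64(49.9978)]
[np.float64(38.8), array([ 0.5215, -0.1509,  0.0535]), array([-3.e-04,  1.e+00,  2.e-04,  1.e-04]), array([-0.3022,  0.7986, -4.9897]), np.float64(0.4428), np.float64(49.9972)]
[np.float64(38.85), array([ 0.5215, -0.151 ,  0.0536]), array([-1.e-04,  1.e+00,  1.e-04,  2.e-04]), array([ 0.0042,  0.8439, -3.6081]), np.float64(0.4496), np.float64(49.9972)]
```

Call:
step_arm:
  motion:
    - {"dp": [0,0,0],"twist": [0,0,0],"hand": 0.6}
    - {"dp": [0,0,0],"twist": [0,0,0],"hand": 0.6}
    - {"dp": [0,0,0],"twist": [0,0,0],"hand": 0.6}
    - {"dp": [0,0,-40],"twist": [0,0,0],"hand": 0.6}
    - {"dp": [0,0,-100],"twist": [0,0,0],"hand": 0.6}

```text
clock: 39.48
tool_pos: [0.5203, -0.1511, 0.1535]
eef_rot: [-0.0, 1.0, 0.0, -0.002]
contact_force: [0.9, -0.4, 0.5]
opening: 0.8
finger_force: 0.0
```

Call:
step_arm:
  motion:
    - {"dp": [0,0,-60],"twist": [0,0,0],"hand": -1}
    - {"dp": [20,-50,-100],"twist": [0,0,0],"hand": -1}
    - {"dp": [40,-110,-130],"twist": [0,0,0],"hand": -1}
    - {"dp": [50,-170,-160],"twist": [0,0,0],"hand": -1}
    - {"dp": [50,-200,-170],"twist": [0,0,0],"hand": -1}

```text
clock: 40.1
tool_pos: [0.4702, -0.3541, 0.3253]
eef_rot: [0.001, 1.0, -0.001, 0.001]
contact_force: [0.2, -0.3, -0.7]
opening: 0.254
finger_force: 0.0
```

```bash
cat > f.py <<'E'
from h import *
print(r.get_state()['tool_pos'])
for c in('top','side'):
    d,T=cam(c);W=cloud(d,T);im=d['pixels'].astype(int);np.save(c+'b.npy',W);save(d,c+'5')
    yel=(im[...,0]>90)&(im[...,2]<.45*im[...,0])&(im[...,1]>.45*im[...,0])
    for y in(.088,-.0315,-.151):
        P=W[yel&(abs(W[...,1]-y)<.03)&(W[...,2]>.08)&(W[...,0]>.5)&(W[...,0]<.72)&(W[...,2]<.21)]
        if len(P)<10: print(c,y,'few',len(P)); continue
        A=np.polyfit(P[:,2],P[:,0],1); t=P[P[:,2]>np.percentile(P[:,2],85)].mean(0)
        print(c,y,len(P),'top pt',np.round(t,3),'slope dx/dz',np.round(A[0],2),'maxz',np.round(P[:,2].max(),3),'ymid',np.round(np.median(P[:,1]),4))
    for y in (.0885,-.0315,-.151):
        try: print('clamp',*fit(W,(.523,y),.062,.08,.03),fit(W,(.523,y),.05,.08,.07))
        except Exception as e: print(y,'-')
    m=(W[...,0]>.64)&(W[...,0]<.85)&(abs(W[...,1])<.3)&(W[...,2]>.03)&(W[...,2]<.3)&~yel
    n,l,st,_=cv2.connectedComponentsWithStats(m.astype(np.uint8))
    for i in range(1,n):
        if st[i,4]>30: P=W[l==i];print(' obst',P.min(0).round(3),P.max(0).round(3))
E
python3 f.py
```

```text
[ 0.47021636 -0.35408285  0.32527023]
top 0.088 364 top pt [0.65  0.088 0.176] slope dx/dz 0.6 maxz 0.183 ymid 0.088
top -0.0315 145 top pt [ 0.606 -0.031  0.195] slope dx/dz 0.11 maxz 0.205 ymid -0.0304
top -0.151 298 top pt [ 0.631 -0.151  0.185] slope dx/dz 0.4 maxz 0.197 ymid -0.1502
clamp [0.523  0.0881] [0.0368 0.039 ] -0.2 221 0.0691 (array([0.5238, 0.0874]), array([0.0382, 0.1083]), -0.5, 512, np.float64(0.0683))
clamp [ 0.5306 -0.0313] [0.0365 0.0396] -0.1 212 0.0695 (array([ 0.5292, -0.0313]), array([0.0365, 0.1086]), -0.1, 511, np.float64(0.0683))
clamp [ 0.5244 -0.1508] [0.0421 0.0372] 0.1 231 0.069 (array([ 0.5239, -0.1501]), array([0.0384, 0.1081]), -0.4, 529, np.float64(0.0684))
 obst [0.797 0.078 0.031] [0.85  0.143 0.214]
 obst [ 0.785 -0.245  0.031] [ 0.849 -0.182  0.194]
 obst [0.792 0.288 0.049] [0.85  0.3   0.078]
 obst [ 0.777 -0.076  0.039] [0.85  0.005 0.052]
side 0.088 23 top pt [0.653 0.086 0.181] slope dx/dz 0.48 maxz 0.183 ymid 0.0824
side -0.0315 56 top pt [ 0.605 -0.037  0.196] slope dx/dz 0.07 maxz 0.201 ymid -0.0422
side -0.151 277 top pt [ 0.632 -0.154  0.184] slope dx/dz 0.41 maxz 0.195 ymid -0.156
clamp [0.5107 0.0859] [0.0282 0.0387] -56.4 39 0.0665 (array([0.4977, 0.0824]), array([0.0576, 0.0451]), 26.0, 132, np.float64(0.066))
clamp [ 0.5138 -0.0333] [0.0389 0.0123] 79.0 32 0.0662 (array([ 0.4976, -0.0302]), array([0.039 , 0.0455]), -10.6, 119, np.float64(0.0652))
clamp [ 0.5221 -0.1529] [0.0427 0.0396] 88.7 134 0.0671 (array([ 0.5226, -0.1529]), array([0.0427, 0.1103]), -1.3, 356, np.float64(0.0663))
 obst [0.798 0.073 0.03 ] [0.85  0.126 0.211]
 obst [0.791 0.283 0.047] [0.849 0.3   0.073]
 obst [ 0.796 -0.062  0.039] [ 0.846 -0.008  0.047]
 obst [ 0.786 -0.251  0.03 ] [ 0.846 -0.195  0.19 ]
```

View pics/side5.png

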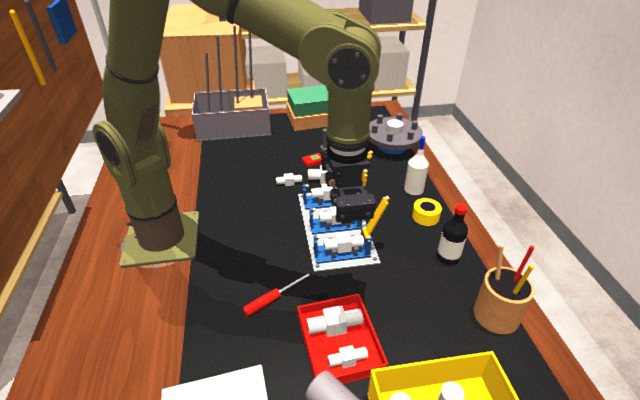

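All three couplings are seated and both wrong ones are in the tray (px (335,320) and (348,355)). The straps lean at about 2.1, 1.67 and 1.95 rad. Next I go behind strap C with closed fingers.

Call:
step_arm:
  motion:
    - {"dp": [-45,45,0],"twist": [0,0,0],"hand": -1}
    - {"dp": [-90,90,0],"twist": [0,0,0],"hand": -1}
    - {"dp": [-135,135,0],"twist": [0,0,0],"hand": -1}
    - {"dp": [-180,180,0],"twist": [0,0,0],"hand": -1}
    - {"dp": [-205,203,0],"twist": [0,0,0],"hand": -1}

```text
clock: 40.83
tool_pos: [0.6778, -0.1429, 0.323]
eef_rot: [-0.003, 1.0, 0.001, -0.0]
contact_force: [0.2, -0.9, 0.9]
opening: 0.007
finger_force: 0.0
```

Call:
step_arm:
  motion:
    - {"dp": [0,0,30],"twist": [0,0,0],"hand": -1}
    - {"dp": [0,0,60],"twist": [0,0,0],"hand": -1}
    - {"dp": [0,0,70],"twist": [0,0,0],"hand": -1}
    - {"dp": [0,0,70],"twist": [0,0,0],"hand": -1}
    - {"dp": [0,0,70],"twist": [0,0,0],"hand": -1}

```text
clock: 41.45
tool_pos: [0.6771, -0.148, 0.2549]
eef_rot: [-0.0, 1.0, 0.0, 0.001]
contact_force: [-0.6, -0.0, 0.4]
opening: 0.007
finger_force: 0.0
```

```bash
python3 s.py
```

```text
[np.float64(41.5), array([ 0.6771, -0.1481,  0.255 ]), array([ 0.    ,  1.    , -0.    ,  0.0013]), array([ 0.6565, -0.3601, -0.8757]), np.float64(0.0083), np.float64(0.0)]
[np.float64(41.55), array([ 0.6771, -0.1482,  0.2549]), array([ 0.0e+00,  1.0e+00, -1.0e-04,  1.2e-03]), array([ 0.282 , -0.3648,  0.5574]), np.float64(0.0065), np.float64(0.0)]
[np.float64(41.6), array([ 0.6769, -0.1482,  0.2547]), array([ 0.   ,  1.   , -0.   ,  0.001]), array([ 0.1402,  0.6178, -0.0837]), np.float64(0.0053), np.float64(0.0)]
```

Call:
step_arm:
  motion:
    - {"dp": [0,-3,40],"twist": [0,0,0],"hand": -1}
    - {"dp": [0,-3,68],"twist": [0,0,0],"hand": -1}
    - {"dp": [0,-3,68],"twist": [0,0,0],"hand": -1}
    - {"dp": [27,-3,68],"twist": [0,0,0],"hand": -1}
    - {"dp": [52,-3,62],"twist": [0,0,0],"hand": -1}

```text
clock: 42.22
tool_pos: [0.6255, -0.1508, 0.1934]
eef_rot: [-0.0, 1.0, 0.0, 0.002]
contact_force: [2.2, 0.5, -0.8]
opening: 0.004
finger_force: 0.5
```

Call:
step_arm:
  motion:
    - {"dp": [24,0,-10],"twist": [0,0,0],"hand": -1}
    - {"dp": [44,0,-8],"twist": [0,0,0],"hand": -1}
    - {"dp": [64,0,-4],"twist": [0,0,0],"hand": -1}
    - {"dp": [79,0,2],"twist": [0,0,0],"hand": -1}
    - {"dp": [93,0,11],"twist": [0,0,0],"hand": -1}

```text
clock: 42.85
tool_pos: [0.5326, -0.1514, 0.1826]
eef_rot: [0.0, 1.0, -0.001, 0.002]
contact_force: [-0.6, -0.5, -0.4]
opening: 0.008
finger_force: 0.0
```

Call:
step_arm:
  motion:
    - {"dp": [13,0,11],"twist": [0,0,0],"hand": -1}
    - {"dp": [23,0,23],"twist": [0,0,0],"hand": -1}
    - {"dp": [32,0,37],"twist": [0,0,0],"hand": -1}
    - {"dp": [39,0,52],"twist": [0,0,0],"hand": -1}
    - {"dp": [42,0,60],"twist": [0,0,0],"hand": -1}

```text
clock: 43.48
tool_pos: [0.4905, -0.1514, 0.1214]
eef_rot: [-0.0, 1.0, -0.0, 0.001]
contact_force: [0.3, 0.1, 0.5]
opening: 0.005
finger_force: 0.0
```

```bash
python3 s.py; python3 -c "
from h import *
d,T=cam('side'); i=d['pixels'][150:280,270:420,::-1]; cv2.imwrite('pics/s6.png',cv2.resize(i,None,fx=4,fy=4))"
```

```text
[np.float64(43.525), array([ 0.4896, -0.1513,  0.1205]), array([-2.e-04,  1.e+00, -2.e-04,  3.e-04]), array([-0.7713,  0.63  , -0.9369]), np.float64(0.006), np.float64(0.0)]
[np.float64(43.575), array([ 0.4899, -0.1512,  0.1209]), array([-1.e-04,  1.e+00, -2.e-04,  4.e-04]), array([0.1478, 0.6813, 0.0538]), np.float64(0.002), np.float64(0.0)]
[np.float64(43.625), array([ 0.4903, -0.1512,  0.1212]), array([-1.e-04,  1.e+00, -2.e-04,  8.e-04]), array([-0.2808, -0.2421,  0.0178]), np.float64(0.0074), np.float64(0.0)]
```

View pics/s6.png

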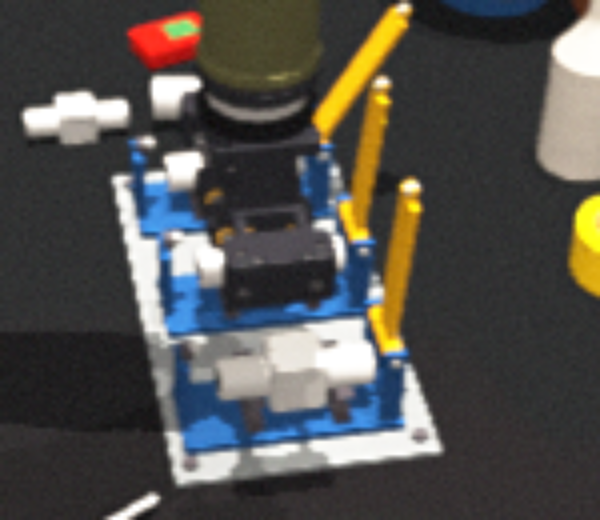

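Strap C stands upright at (400,265) in the crop, so the finger did not carry it along. I'll retry with more overlap, checking the strap angle part-way.

Call:
step_arm:
  motion:
    - {"dp": [0,0,-60],"twist": [0,0,0],"hand": -1}
    - {"dp": [0,0,-120],"twist": [0,0,0],"hand": -1}
    - {"dp": [-30,0,-155],"twist": [0,0,0],"hand": -1}
    - {"dp": [-85,0,-155],"twist": [0,0,0],"hand": -1}
    - {"dp": [-140,0,-155],"twist": [0,0,0],"hand": -1}

```text
clock: 44.3
tool_pos: [0.6314, -0.1516, 0.2777]
eef_rot: [0.0, 1.0, -0.0, 0.002]
contact_force: [0.8, 0.2, -0.3]
opening: 0.004
finger_force: 0.0
```

Call:
step_arm:
  motion:
    - {"dp": [-22,0,0],"twist": [0,0,0],"hand": -1}
    - {"dp": [-22,0,45],"twist": [0,0,0],"hand": -1}
    - {"dp": [-22,0,98],"twist": [0,0,0],"hand": -1}
    - {"dp": [-22,0,98],"twist": [0,0,0],"hand": -1}
    - {"dp": [-22,0,98],"twist": [0,0,0],"hand": -1}

```text
clock: 44.92
tool_pos: [0.6529, -0.1511, 0.1799]
eef_rot: [-0.0, 1.0, 0.0, 0.002]
contact_force: [-0.8, 0.3, 0.5]
opening: 0.005
finger_force: 0.0
```

```bash
cat > g.py <<'E'
from h import *
s=r.get_state(); print(s['clock'],s['tool_pos'].round(4),s['contact_force'].round(1))
for c in('side','top'):
    d,T=cam(c);W=cloud(d,T);im=d['pixels'].astype(int)
    yel=(im[...,0]>90)&(im[...,2]<.45*im[...,0])&(im[...,1]>.45*im[...,0])
    for n,y in(('A',.088),('B',-.0315),('C',-.151)):
        P=W[yel&(abs(W[...,1]-y)<.04)&(W[...,2]>.06)&(W[...,0]>.43)&(W[...,0]<.72)&(W[...,2]<.21)]
        if len(P)<5: print(c,n,'few'); continue
        H=np.array([{'A':.589,'B':.594,'C':.588}[n],.0715]); v=P[:,[0,2]]-H; rr=np.hypot(*v.T); k=rr>.05
        if k.sum()<4: print(c,n,'few far',len(P)); continue
        print(c,n,k.sum(),'theta',np.round(np.percentile(np.arctan2(v[k][:,1],-v[k][:,0]),[10,50,90]),2),'rmax',rr.max().round(3))
E
python3 g.py
```

```text
44.925 [ 0.6529 -0.1511  0.1799] [-0.8  0.3  0.5]
side A 139 theta [2.07 2.09 2.13] rmax 0.13
side B 117 theta [1.62 1.64 1.69] rmax 0.132
side C 135 theta [1.59 1.61 1.66] rmax 0.134
top A 254 theta [2.07 2.09 2.11] rmax 0.132
top B 104 theta [1.62 1.64 1.67] rmax 0.136
top C 86 theta [1.6  1.61 1.64] rmax 0.134
```

Call:
step_arm:
  motion:
    - {"dp": [40,0,0],"twist": [0,0,0],"hand": -1}
    - {"dp": [58,0,0],"twist": [0,0,0],"hand": -1}
    - {"dp": [76,0,-1],"twist": [0,0,0],"hand": -1}
    - {"dp": [89,0,3],"twist": [0,0,0],"hand": -1}
    - {"dp": [101,0,9],"twist": [0,0,0],"hand": -1}

```text
clock: 45.65
tool_pos: [0.5525, -0.1514, 0.1713]
eef_rot: [-0.0, 1.0, -0.001, 0.003]
contact_force: [1.7, -0.5, 2.3]
opening: 0.001
finger_force: 0.7
```

```bash
python3 g.py
```

```text
45.65 [ 0.5525 -0.1514  0.1713] [ 1.7 -0.5  2.3]
side A few
side B few
side C 44 theta [1.12 1.15 1.16] rmax 0.131
top A 253 theta [2.07 2.09 2.1 ] rmax 0.128
top B 97 theta [1.62 1.64 1.66] rmax 0.126
top C few far 13
```

Call:
step_arm:
  motion:
    - {"dp": [16,0,9],"twist": [0,0,0],"hand": -1}
    - {"dp": [31,0,20],"twist": [0,0,0],"hand": -1}
    - {"dp": [45,0,35],"twist": [0,0,0],"hand": -1}
    - {"dp": [56,0,48],"twist": [0,0,0],"hand": -1}
    - {"dp": [63,0,60],"twist": [0,0,0],"hand": -1}

```text
clock: 46.38
tool_pos: [0.4904, -0.1513, 0.1098]
eef_rot: [-0.0, 1.0, -0.0, 0.003]
contact_force: [2.6, -0.4, 0.6]
opening: 0.003
finger_force: 0.9
```

```bash
python3 g.py
```

```text
46.375 [ 0.4904 -0.1513  0.1098] [ 2.6 -0.4  0.6]
side A 140 theta [2.07 2.09 2.13] rmax 0.129
side B 116 theta [1.62 1.64 1.69] rmax 0.13
side C 79 theta [0.32 0.37 0.78] rmax 0.178
top A 255 theta [2.06 2.09 2.11] rmax 0.13
top B 97 theta [1.63 1.64 1.67] rmax 0.127
top C 18 theta [0.37 0.4  0.44] rmax 0.062
```

Call:
step_arm:
  motion:
    - {"dp": [1,0,7],"twist": [0,0,0],"hand": -1}
    - {"dp": [2,0,13],"twist": [0,0,0],"hand": -1}
    - {"dp": [2,0,17],"twist": [0,0,0],"hand": -1}
    - {"dp": [2,0,20],"twist": [0,0,0],"hand": -1}
    - {"dp": [2,0,20],"twist": [0,0,0],"hand": -1}

```text
clock: 47.1
tool_pos: [0.4853, -0.1512, 0.0882]
eef_rot: [-0.0, 1.0, 0.0, -0.0]
contact_force: [-0.5, 0.0, 0.6]
opening: 0.009
finger_force: 0.4
```

```bash
python3 g.py|grep -v [AB]; python3 -c "
from h import *
d,T=cam('side'); i=d['pixels'][150:280,270:420,::-1]; cv2.imwrite('pics/s7.png',cv2.resize(i,None,fx=4,fy=4))"
```

```text
47.1 [ 0.4853 -0.1512  0.0882] [-0.5  0.   0.6]
side C 35 theta [0.15 0.19 0.69] rmax 0.167
top C 14 theta [0.15 0.2  0.26] rmax 0.061
```

View pics/s7.png

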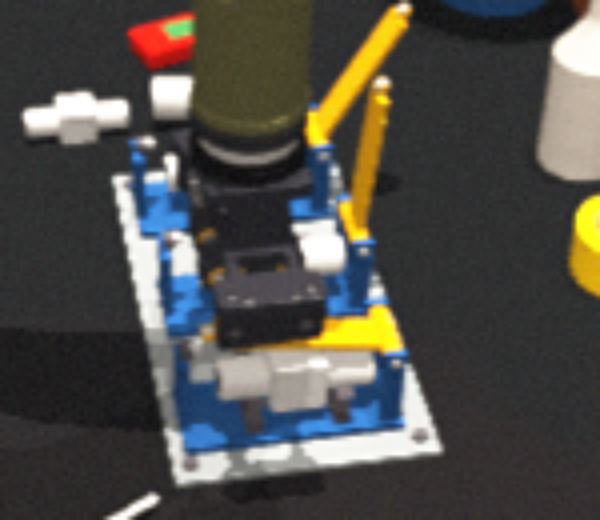

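Call:
step_arm:
  motion:
    - {"dp": [0,0,2],"twist": [0,0,0],"hand": -1}
    - {"dp": [0,0,4],"twist": [0,0,0],"hand": -1}
    - {"dp": [0,0,6],"twist": [0,0,0],"hand": -1}
    - {"dp": [0,0,6],"twist": [0,0,0],"hand": -1}

```text
clock: 47.75
tool_pos: [0.4854, -0.1512, 0.0823]
eef_rot: [-0.0, 1.0, 0.0, 0.0]
contact_force: [-1.1, -0.7, 1.7]
opening: 0.002
finger_force: 0.4
```

```bash
python3 s.py; python3 g.py|grep C
```

```text
[np.float64(47.8), array([ 0.4856, -0.1511,  0.0824]), array([-1.e-04,  1.e+00,  1.e-04,  2.e-04]), array([-1.3936, -0.5743,  1.6657]), np.float64(0.004), np.float64(0.4448)]
[np.float64(47.85), array([ 0.4857, -0.1511,  0.0824]), array([-2.e-04,  1.e+00,  1.e-04,  2.e-04]), array([ 0.6917, -0.1136,  0.2612]), np.float64(0.0077), np.float64(0.4451)]
[np.float64(47.9), array([ 0.4857, -0.1511,  0.0825]), array([-1.e-04,  1.e+00,  1.e-04,  3.e-04]), array([-1.0803, -0.5471,  0.5771]), np.float64(0.0069), np.float64(0.4439)]
side C 28 theta [0.05 0.13 0.66] rmax 0.164
top C 9 theta [0.13 0.17 0.19] rmax 0.061
```

Call:
step_arm:
  motion:
    - {"dp": [0,0,3],"twist": [0,0,0],"hand": -1}
    - {"dp": [0,0,6],"twist": [0,0,0],"hand": -1}
    - {"dp": [0,0,8],"twist": [0,0,0],"hand": -1}
    - {"dp": [0,0,8],"twist": [0,0,0],"hand": -1}

```text
clock: 48.5
tool_pos: [0.4856, -0.1511, 0.0745]
eef_rot: [-0.0, 1.0, 0.0, 0.0]
contact_force: [0.2, 0.6, 0.7]
opening: -0.001
finger_force: 0.0
```

```bash
python3 s.py; python3 g.py|grep C; python3 -c "
from h import *
d,T=cam('wrist'); save(d,'w8')"
```

```text
[np.float64(48.55), array([ 0.4857, -0.1511,  0.0744]), array([-2.e-04,  1.e+00,  1.e-04,  3.e-04]), array([ 0.0033, -0.8362,  0.1089]), np.float64(0.0042), np.float64(0.0)]
[np.float64(48.6), array([ 0.4858, -0.1511,  0.0744]), array([-2.e-04,  1.e+00,  1.e-04,  3.e-04]), array([-0.5409,  0.336 ,  1.0206]), np.float64(0.0033), np.float64(0.0)]
[np.float64(48.65), array([ 0.4857, -0.1511,  0.0744]), array([-2.e-04,  1.e+00,  1.e-04,  3.e-04]), array([ 0.4148, -0.3268,  0.5144]), np.float64(0.0037), np.float64(0.0)]
side C 19 theta [0.01 0.59 0.63] rmax 0.159
top C 8 theta [0.04 0.08 0.15] rmax 0.06
```

View pics/w8.png

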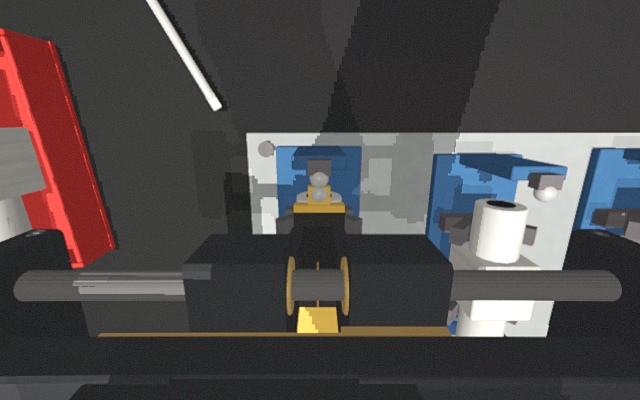

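The strap tip at (318,207) is now nearly under the ball at (318,185). I'm pressing on gently.

Call:
step_arm:
  motion:
    - {"dp": [0,0,2],"twist": [0,0,0],"hand": -1}
    - {"dp": [0,0,4],"twist": [0,0,0],"hand": -1}
    - {"dp": [0,0,4],"twist": [0,0,0],"hand": -1}

```text
clock: 49.18
tool_pos: [0.4854, -0.1512, 0.0703]
eef_rot: [-0.0, 1.0, 0.0, -0.0]
contact_force: [0.2, 0.2, 0.1]
opening: 0.006
finger_force: 0.0
```

Call:
step_arm:
  motion:
    - {"dp": [0,0,2],"twist": [0,0,0],"hand": -1}
    - {"dp": [0,0,4],"twist": [0,0,0],"hand": -1}
    - {"dp": [0,0,4],"twist": [0,0,0],"hand": -1}

```text
clock: 49.55
tool_pos: [0.4854, -0.1512, 0.0693]
eef_rot: [-0.0, 1.0, -0.001, 0.001]
contact_force: [-5.7, 1.3, 32.1]
opening: 0.006
finger_force: 16.1
```

```bash
python3 s.py; python3 g.py|grep C; cat > k.py <<'E'
from h import *
d,T=cam('wrist'); W=cloud(d,T); im=d['pixels'].astype(int)
yel=(im[...,0]>90)&(im[...,2]<.5*im[...,0])&(im[...,1]>.45*im[...,0])
t=r.get_state()['tool_pos']
P=W[yel&(W[...,0]<.49)&(abs(W[...,1]-t[1])<.03)&(W[...,2]<.12)&(W[...,2]>.05)]
print('tip pts',len(P),P.min(0).round(4),P.max(0).round(4),np.median(P,0).round(4))
# dark finger points near
D=W[(W[...,0]<t[0]+.03)&(abs(W[...,1]-t[1])<.03)&(im.sum(-1)<150)&(W[...,2]<t[2]+.05)&(W[...,2]>.02)&(W[...,0]>t[0]-.03)]
print('dark',len(D),np.percentile(D,[1,50,99],axis=0).round(4) if len(D) else '')
E
python3 k.py
```

```text
[np.float64(49.6), array([ 0.4854, -0.1512,  0.0693]), array([-3.e-04,  1.e+00, -9.e-04,  8.e-04]), array([-6.0557,  1.6994, 32.074 ]), np.float64(0.0069), np.float64(16.0279)]
[np.float64(49.65), array([ 0.4854, -0.1513,  0.0693]), array([-2.e-04,  1.e+00, -9.e-04,  8.e-04]), array([-5.7904,  1.26  , 32.8732]), np.float64(0.0068), np.float64(16.0232)]
[np.float64(49.7), array([ 0.4854, -0.1512,  0.0693]), array([-3.e-04,  1.e+00, -9.e-04,  8.e-04]), array([-6.2423,  2.086 , 31.7344]), np.float64(-0.0001), np.float64(16.0225)]
side C 23 theta [-0.02  0.55  0.63] rmax 0.157
top C 4 theta [0.01 0.07 0.08] rmax 0.06
tip pts 603 [ 0.4539 -0.1659  0.0701] [ 0.4899 -0.1387  0.0942] [ 0.4651 -0.1528  0.0735]
dark 2704 [[ 0.469  -0.1656  0.0737]
 [ 0.4755 -0.1528  0.0935]
 [ 0.4926 -0.1397  0.119 ]]
```

Stiff stop at 32 N and the strap tip reads level at 73.5 mm. Backing off to see if it stays.

Call:
step_arm:
  motion:
    - {"dp": [0,0,-20],"twist": [0,0,0],"hand": -1}
    - {"dp": [0,0,-60],"twist": [0,0,0],"hand": -1}
    - {"dp": [0,0,-110],"twist": [0,0,0],"hand": -1}
    - {"dp": [0,0,-160],"twist": [0,0,0],"hand": -1}
    - {"dp": [0,0,-210],"twist": [0,0,0],"hand": -1}

```text
clock: 50.48
tool_pos: [0.4849, -0.1512, 0.2779]
eef_rot: [-0.0, 1.0, 0.0, -0.0]
contact_force: [0.4, -0.2, -0.5]
opening: 0.007
finger_force: 0.0
```

```bash
python3 s.py|tail -1; python3 g.py; python3 -c "
from h import *
d,T=cam('wrist'); save(d,'w9'); W=cloud(d,T)
im=d['pixels'].astype(int)
yel=(im[...,0]>90)&(im[...,2]<.5*im[...,0])&(im[...,1]>.45*im[...,0])
P=W[yel&(abs(W[...,1]+.151)<.03)&(W[...,0]<.58)]; print(len(P))
for x in np.arange(.455,.58,.015):
  Q=P[abs(P[:,0]-x)<.0075]; print(round(x,3),len(Q),np.median(Q,0).round(4) if len(Q) else '')
Q=W[(abs(W[...,1]+.151)<.015)&(abs(W[...,0]-.483)<.02)&(W[...,2]>.05)]; print('pad area z',np.percentile(Q[:,2],[5,50,99]))
"
```

```text
[np.float64(50.625), array([ 0.4868, -0.1514,  0.2786]), array([ 1.0e-04,  1.0e+00, -7.0e-04,  2.6e-03]), array([-0.6483,  0.8011, -0.4817]), np.float64(0.0056), np.float64(0.0)]
50.625 [ 0.4868 -0.1514  0.2786] [-0.6  0.8 -0.5]
side A 138 theta [2.07 2.09 2.13] rmax 0.129
side B 116 theta [1.62 1.64 1.69] rmax 0.132
side C 153 theta [-0.02  0.02  0.05] rmax 0.132
top A 254 theta [2.06 2.09 2.11] rmax 0.128
top B 102 theta [1.62 1.64 1.67] rmax 0.132
top C 93 theta [0.02 0.05 0.08] rmax 0.091
2938
0.455 385 [ 0.457  -0.1474  0.3635]
0.47 1649 [ 0.4668 -0.1442  0.3703]
0.485 17 [ 0.4802 -0.153   0.2995]
0.5 166 [ 0.5028 -0.1523  0.0748]
0.515 228 [ 0.5148 -0.1523  0.0745]
0.53 224 [ 0.5297 -0.1517  0.0745]
0.545 227 [ 0.545  -0.1523  0.0743]
0.56 42 [ 0.5539 -0.1523  0.0743]
0.575 0 
pad area z [0.07523089 0.32566893 0.38668504]
```

C is latched (level at 74.5 mm, θ≈0). The same path for B, shifted by 6 mm in x.

Call:
step_arm:
  motion:
    - {"dp": [-45,30,0],"twist": [0,0,0],"hand": -1}
    - {"dp": [-90,61,0],"twist": [0,0,0],"hand": -1}
    - {"dp": [-135,92,0],"twist": [0,0,0],"hand": -1}
    - {"dp": [-165,115,0],"twist": [0,0,0],"hand": -1}
    - {"dp": [-172,120,0],"twist": [0,0,0],"hand": -1}

```text
clock: 51.4
tool_pos: [0.6576, -0.0283, 0.2739]
eef_rot: [-0.002, 1.0, 0.001, -0.002]
contact_force: [-0.6, -0.5, 0.2]
opening: 0.003
finger_force: 0.0
```

Call:
step_arm:
  motion:
    - {"dp": [0,0,0],"twist": [0,0,0],"hand": -1}
    - {"dp": [0,0,45],"twist": [0,0,0],"hand": -1}
    - {"dp": [0,0,98],"twist": [0,0,0],"hand": -1}
    - {"dp": [0,0,98],"twist": [0,0,0],"hand": -1}
    - {"dp": [0,0,98],"twist": [0,0,0],"hand": -1}

```text
clock: 52.02
tool_pos: [0.6579, -0.0321, 0.1803]
eef_rot: [0.001, 1.0, -0.0, 0.001]
contact_force: [-0.4, 0.6, 0.7]
opening: 0.003
finger_force: 0.0
```

```bash
python3 s.py|tail -2
```

```text
[np.float64(52.125), array([ 0.6588, -0.0314,  0.1812]), array([3.0e-04, 1.0e+00, 1.0e-04, 2.2e-03]), array([ 0.0046, -0.3142,  0.3109]), np.float64(0.0021), np.float64(0.0)]
[np.float64(52.175), array([ 0.6587, -0.0313,  0.1811]), array([2.0e-04, 1.0e+00, 1.0e-04, 2.1e-03]), array([ 0.0535, -0.4209, -0.7718]), np.float64(0.0068), np.float64(0.0)]
```

Call:
step_arm:
  motion:
    - {"dp": [40,0,1],"twist": [0,0,0],"hand": -1}
    - {"dp": [58,0,1],"twist": [0,0,0],"hand": -1}
    - {"dp": [76,0,0],"twist": [0,0,0],"hand": -1}
    - {"dp": [89,0,4],"twist": [0,0,0],"hand": -1}
    - {"dp": [101,0,10],"twist": [0,0,0],"hand": -1}

```text
clock: 52.8
tool_pos: [0.558, -0.031, 0.1707]
eef_rot: [-0.0, 1.0, 0.0, 0.003]
contact_force: [0.7, -0.5, 1.8]
opening: 0.005
finger_force: 0.7
```

Call:
step_arm:
  motion:
    - {"dp": [16,0,9],"twist": [0,0,0],"hand": -1}
    - {"dp": [31,0,20],"twist": [0,0,0],"hand": -1}
    - {"dp": [45,0,35],"twist": [0,0,0],"hand": -1}
    - {"dp": [56,0,48],"twist": [0,0,0],"hand": -1}
    - {"dp": [63,0,60],"twist": [0,0,0],"hand": -1}

```text
clock: 53.42
tool_pos: [0.4959, -0.0308, 0.11]
eef_rot: [-0.0, 1.0, 0.0, 0.003]
contact_force: [2.4, -0.3, 2.1]
opening: 0.004
finger_force: 0.9
```

Call:
step_arm:
  motion:
    - {"dp": [1,0,8],"twist": [0,0,0],"hand": -1}
    - {"dp": [2,0,17],"twist": [0,0,0],"hand": -1}
    - {"dp": [2,0,25],"twist": [0,0,0],"hand": -1}
    - {"dp": [2,0,33],"twist": [0,0,0],"hand": -1}
    - {"dp": [2,0,36],"twist": [0,0,0],"hand": -1}

```text
clock: 54.05
tool_pos: [0.4915, -0.0311, 0.072]
eef_rot: [-0.0, 1.0, 0.0, -0.0]
contact_force: [-0.2, -0.7, -0.3]
opening: 0.006
finger_force: 0.0
```

```bash
python3 s.py|tail -1; python3 g.py|grep -v A
```

```text
[np.float64(54.2), array([ 0.4918, -0.0312,  0.0722]), array([-1.e-04,  1.e+00,  1.e-04,  2.e-04]), array([-0.5096,  0.6962,  0.0154]), np.float64(0.0049), np.float64(0.0)]
54.2 [ 0.4918 -0.0312  0.0722] [-0.5  0.7  0. ]
side B 63 theta [-0.03  0.01  0.58] rmax 0.157
side C 167 theta [-0.01  0.02  0.07] rmax 0.156
top B few far 141
top C 25 theta [0.01 0.04 0.1 ] rmax 0.06
```

Call:
step_arm:
  motion:
    - {"dp": [0,0,2],"twist": [0,0,0],"hand": -1}
    - {"dp": [0,0,4],"twist": [0,0,0],"hand": -1}
    - {"dp": [0,0,4],"twist": [0,0,0],"hand": -1}

```text
clock: 54.68
tool_pos: [0.4917, -0.0312, 0.0696]
eef_rot: [-0.0, 1.0, -0.0, 0.001]
contact_force: [-1.4, 0.6, 13.4]
opening: 0.001
finger_force: 6.4
```

Call:
step_arm:
  motion:
    - {"dp": [0,0,-20],"twist": [0,0,0],"hand": -1}
    - {"dp": [0,0,-70],"twist": [0,0,0],"hand": -1}
    - {"dp": [0,0,-130],"twist": [0,0,0],"hand": -1}
    - {"dp": [0,0,-190],"twist": [0,0,0],"hand": -1}
    - {"dp": [0,0,-210],"twist": [0,0,0],"hand": -1}

```text
clock: 55.3
tool_pos: [0.4928, -0.031, 0.282]
eef_rot: [0.0, 1.0, 0.0, 0.003]
contact_force: [0.1, -0.1, 0.1]
opening: 0.005
finger_force: 0.0
```

```bash
python3 s.py|tail -1; python3 g.py
```

```text
[np.float64(55.45), array([ 0.4916, -0.0314,  0.279 ]), array([ 1.e-04,  1.e+00, -2.e-04,  9.e-04]), array([-0.2999,  0.0753,  0.6281]), np.float64(0.0014), np.float64(0.0)]
55.45 [ 0.4916 -0.0314  0.279 ] [-0.3  0.1  0.6]
side A 140 theta [2.06 2.09 2.13] rmax 0.129
side B 126 theta [-0.02  0.01  0.04] rmax 0.13
side C 153 theta [-0.02  0.02  0.05] rmax 0.131
top A 255 theta [2.06 2.09 2.11] rmax 0.132
top B few
top C few far 19
```

B is latched too. Now A, which leans at 2.09 rad, so I start further behind and lower.

Call:
step_arm:
  motion:
    - {"dp": [-48,28,0],"twist": [0,0,0],"hand": -1}
    - {"dp": [-96,56,0],"twist": [0,0,0],"hand": -1}
    - {"dp": [-144,84,0],"twist": [0,0,0],"hand": -1}
    - {"dp": [-190,111,0],"twist": [0,0,0],"hand": -1}
    - {"dp": [-204,119,0],"twist": [0,0,0],"hand": -1}

```text
clock: 56.18
tool_pos: [0.6961, 0.0908, 0.2749]
eef_rot: [-0.001, 1.0, 0.0, -0.002]
contact_force: [-0.5, -1.0, -0.1]
opening: 0.004
finger_force: 0.0
```

Call:
step_arm:
  motion:
    - {"dp": [0,0,0],"twist": [0,0,0],"hand": -1}
    - {"dp": [0,0,50],"twist": [0,0,0],"hand": -1}
    - {"dp": [0,0,105],"twist": [0,0,0],"hand": -1}
    - {"dp": [0,0,115],"twist": [0,0,0],"hand": -1}
    - {"dp": [0,0,115],"twist": [0,0,0],"hand": -1}

```text
clock: 56.8
tool_pos: [0.6951, 0.0874, 0.1638]
eef_rot: [0.0, 1.0, -0.0, -0.0]
contact_force: [-0.1, 0.1, 1.0]
opening: 0.009
finger_force: 0.0
```

Call:
step_arm:
  motion:
    - {"dp": [20,0,0],"twist": [0,0,0],"hand": -1}
    - {"dp": [40,0,-3],"twist": [0,0,0],"hand": -1}
    - {"dp": [58,0,-8],"twist": [0,0,0],"hand": -1}
    - {"dp": [75,0,-15],"twist": [0,0,0],"hand": -1}
    - {"dp": [75,0,-15],"twist": [0,0,0],"hand": -1}

```text
clock: 57.42
tool_pos: [0.6214, 0.0884, 0.1818]
eef_rot: [-0.0, 1.0, 0.0, 0.002]
contact_force: [1.2, -0.3, 0.1]
opening: 0.009
finger_force: 0.0
```

```bash
python3 s.py|tail -1; python3 g.py
```

```text
[np.float64(57.575), array([0.6216, 0.0879, 0.1796]), array([2.0e-04, 1.0e+00, 2.0e-04, 1.3e-03]), array([ 0.4355, -0.0792, -0.3536]), np.float64(0.0063), np.float64(0.0)]
57.575 [0.6216 0.0879 0.1796] [ 0.4 -0.1 -0.4]
side A 102 theta [1.66 1.67 1.73] rmax 0.127
side B 132 theta [-0.01  0.02  0.06] rmax 0.133
side C 148 theta [-0.02  0.02  0.05] rmax 0.129
top A few
top B few
top C 135 theta [0.02 0.05 0.09] rmax 0.091
```

Call:
step_arm:
  motion:
    - {"dp": [10,0,0],"twist": [0,0,0],"hand": -1}
    - {"dp": [26,0,0],"twist": [0,0,0],"hand": -1}
    - {"dp": [44,0,-1],"twist": [0,0,0],"hand": -1}
    - {"dp": [57,0,3],"twist": [0,0,0],"hand": -1}
    - {"dp": [69,0,9],"twist": [0,0,0],"hand": -1}

```text
clock: 58.3
tool_pos: [0.551, 0.088, 0.1698]
eef_rot: [-0.0, 1.0, 0.0, 0.001]
contact_force: [0.9, -0.3, 1.5]
opening: 0.009
finger_force: 0.8
```

Call:
step_arm:
  motion:
    - {"dp": [16,0,9],"twist": [0,0,0],"hand": -1}
    - {"dp": [31,0,20],"twist": [0,0,0],"hand": -1}
    - {"dp": [45,0,35],"twist": [0,0,0],"hand": -1}
    - {"dp": [56,0,48],"twist": [0,0,0],"hand": -1}
    - {"dp": [63,0,60],"twist": [0,0,0],"hand": -1}

```text
clock: 58.92
tool_pos: [0.4885, 0.0882, 0.1094]
eef_rot: [-0.0, 1.0, 0.001, 0.001]
contact_force: [2.4, 0.1, 0.5]
opening: 0.001
finger_force: 0.9
```

Call:
step_arm:
  motion:
    - {"dp": [1,0,8],"twist": [0,0,0],"hand": -1}
    - {"dp": [2,0,17],"twist": [0,0,0],"hand": -1}
    - {"dp": [2,0,25],"twist": [0,0,0],"hand": -1}
    - {"dp": [2,0,33],"twist": [0,0,0],"hand": -1}
    - {"dp": [2,0,36],"twist": [0,0,0],"hand": -1}

```text
clock: 59.55
tool_pos: [0.4863, 0.0878, 0.073]
eef_rot: [-0.0, 1.0, 0.0, -0.0]
contact_force: [-0.4, -0.9, 0.2]
opening: 0.005
finger_force: 0.0
```

Call:
step_arm:
  motion:
    - {"dp": [0,0,2],"twist": [0,0,0],"hand": -1}
    - {"dp": [0,0,4],"twist": [0,0,0],"hand": -1}
    - {"dp": [0,0,4],"twist": [0,0,0],"hand": -1}

```text
clock: 59.92
tool_pos: [0.4865, 0.0878, 0.0697]
eef_rot: [-0.0, 1.0, 0.0, 0.0]
contact_force: [0.1, -0.7, 4.6]
opening: 0.007
finger_force: 1.9
```

```bash
python3 s.py|tail -1; python3 g.py
```

```text
[np.float64(60.075), array([0.4865, 0.0878, 0.0697]), array([-0.e+00,  1.e+00,  1.e-04,  3.e-04]), array([-0.9265,  0.2533,  4.6026]), np.float64(0.0086), np.float64(2.404)]
60.075 [0.4865 0.0878 0.0697] [-0.9  0.3  4.6]
side A 68 theta [-0.04  0.    0.04] rmax 0.156
side B 138 theta [-0.02  0.02  0.06] rmax 0.153
side C 150 theta [-0.01  0.02  0.05] rmax 0.129
top A few far 153
top B 126 theta [0.01 0.05 0.09] rmax 0.092
top C 162 theta [0.01 0.04 0.09] rmax 0.121
```

Call:
step_arm:
  motion:
    - {"dp": [0,0,1],"twist": [0,0,0],"hand": -1}
    - {"dp": [0,0,1],"twist": [0,0,0],"hand": -1}

```text
clock: 60.42
tool_pos: [0.4866, 0.0879, 0.0696]
eef_rot: [-0.0, 1.0, -0.0, 0.001]
contact_force: [-3.0, -0.1, 14.7]
opening: 0.008
finger_force: 7.5
```

Call:
step_arm:
  motion:
    - {"dp": [0,0,-20],"twist": [0,0,0],"hand": -1}
    - {"dp": [0,0,-75],"twist": [0,0,0],"hand": -1}
    - {"dp": [0,0,-135],"twist": [0,0,0],"hand": -1}
    - {"dp": [0,0,-195],"twist": [0,0,0],"hand": -1}
    - {"dp": [0,0,-240],"twist": [0,0,0],"hand": -1}

```text
clock: 61.05
tool_pos: [0.4867, 0.0878, 0.3109]
eef_rot: [0.0, 1.0, 0.0, 0.001]
contact_force: [0.7, 0.3, -0.2]
opening: 0.006
finger_force: 0.0
```

Call:
step_arm:
  motion:
    - {"dp": [10,-50,0],"twist": [0,0,0],"hand": -1}
    - {"dp": [20,-105,0],"twist": [0,0,0],"hand": -1}
    - {"dp": [30,-160,0],"twist": [0,0,0],"hand": -1}
    - {"dp": [40,-215,0],"twist": [0,0,0],"hand": -1}
    - {"dp": [45,-260,0],"twist": [0,0,0],"hand": -1}

```text
clock: 61.68
tool_pos: [0.4404, -0.1748, 0.3082]
eef_rot: [0.001, 1.0, -0.0, -0.0]
contact_force: [-0.4, -1.2, 0.2]
opening: 0.006
finger_force: 0.0
```

```bash
python3 s.py|tail -1; python3 g.py; python3 -c "
from h import *
d,T=cam('top'); W=cloud(d,T); save(d,'top9')
for n,p in [('sl',(.407,.2157)),('lg',(.5424,.2156)),('case',(.511,.3316)),('g1',(.3576,.3246)),('g2',(.456,.4218)),('g3',(.6293,.3041))]:
    try: print(n,*fit(W,p,.012,.06,.05))
    except Exception: print(n,'none')
print(find('top','bolt',T),find('top','good_1',T))"
```

```text
[np.float64(61.825), array([ 0.4406, -0.1749,  0.3079]), array([ 3.e-03,  1.e+00, -2.e-04, -5.e-04]), array([ 0.2516,  0.3686, -0.0512]), np.float64(0.0124), np.float64(0.0)]
61.825 [ 0.4406 -0.1749  0.3079] [ 0.3  0.4 -0.1]
side A 113 theta [-0.02  0.01  0.04] rmax 0.131
side B 130 theta [-0.02  0.01  0.04] rmax 0.127
side C 148 theta [-0.02  0.01  0.05] rmax 0.132
top A 40 theta [0.02 0.04 0.07] rmax 0.12
top B 36 theta [0.01 0.04 0.06] rmax 0.12
top C 97 theta [0.01 0.04 0.08] rmax 0.09
sl [0.4066 0.2157] [0.086  0.0314] 2.0 338 0.0336
lg [0.5423 0.2159] [0.0484 0.0987] -8.2 619 0.0506
case [0.5105 0.3318] [0.0707 0.046 ] 18.8 443 0.0257
g1 none
g2 none
g3 none
[([0.569, 0.408, 0.031], 0.6), ([0.53, -0.135, 0.063], 0.31)] [([0.529, -0.136, 0.063], 0.5), ([0.523, -0.029, 0.067], 0.49)]
```

View pics/top9.png

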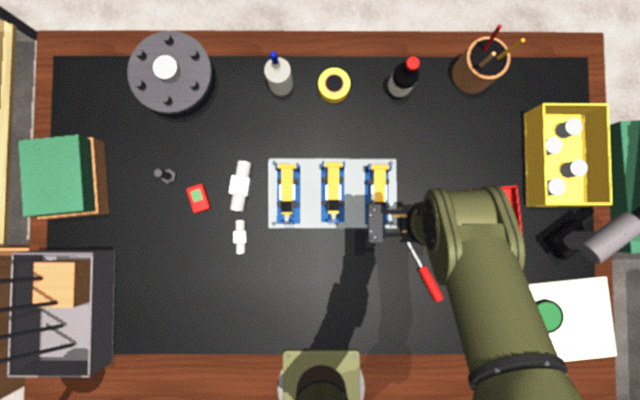

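The three straps at (287,190), (333,190) and (379,185) are shut. The look-alikes at (240,185) and (239,236), the case at (197,198) and the bolt at (163,176) are where they were. Handing in.

```bash
python3 -c "
from plant import r
print(r.finish_job())"
```

```text
the job is handed in; nothing more can be done
None
```

I handed in the job at about 62 s: both wrong-size couplings are in the red tray, the three right-size ones are each seated in a clamp, all three straps are latched, and the look-alikes, case and bolt were not disturbed. The hand-in gave no verdict; the large coupling dropped back into its clamp on the first lift and strap C needed a second push.

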